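Unload the sample changer and nest the dipping beakers

TASK

Clear the sample changer: stand the big grey-handled beaker in the grey tray and nest in it, upright and in size order, all the beakers from the carousel, each inside the next larger one there is; they come out only at the open bay, so bring each one round with the carousel's grip bar. Leave the empty carousel clicked in at home, red mark to red mark, and do not knock the jar, wash bottle or tip box about.

Things in the scene. Friction and masses are not known exactly. Their poses are not given: they have to be found in the camera images.
- changer: Fixed bench sample changer: beige housing 310 x 310 mm, deck 75 mm high; along its +y side, 157 to 243 mm from the axis, a tower 213 mm high with a parked arm up to 280 mm. A clear cover 282 mm across (roof 243 to 246 mm high, 40 mm hole for the shaft) encloses the carousel except at the bay. Origin: on the carousel axis at bench height; -x points to the middle of the bay, z up.
- bay_centre (a point): Where the middle of a beaker's underside stands when its place is at the bay: 82 mm from the axis along the changer's -x, 87 mm above the bench. The cover is cut away here over 42 degrees to each side of -x, from the shaft outwards, in front and on top; only here can a beaker be taken.
- carousel: Round table, radius 130 mm, top 87 mm above the bench, turns endlessly about the vertical through its origin (at bench height). Five places (pale rings) 82 mm from the axis at 0, 72, 144, 216, 288 degrees from its x; place 0 is home, red-marked, empty at the start. A detent clicks in when a place is mid-bay: it pulls in from 4 degrees off; 0.25 N m to enter or leave. Between clicks it stays put.
- grip_bar (a point): Centre of the black bar that turns the carousel, above the cover on the axis, 269 mm above the bench: 60 mm long along the carousel's x axis, 12 mm thick, 30 mm high (254 to 284 mm), on an 18 mm shaft; red dot at its home end. Axes are the carousel's. The beakers stand loose on the carousel: turn smoothly (about 1 rad/s), a jerk can topple the smallest.
- home_mark (a point): Point on the carousel's top at the red home mark, 125 mm from the axis along its x axis.
- bay_mark (a point): Fixed point mid-bay, 125 mm from the axis, 87 mm above the bench, beside the red mark on the deck; home_mark meets it when the carousel is at home.
- tray: Fixed grey plastic tray on the bench, 200 x 160 mm outside (long along its x), floor 4 mm thick, rim 4 mm thick and 18 mm high. Origin: centre of its underside, at bench height.
- beaker_xl: Largest of a set of white PTFE beakers (straight wall 3 mm, floor 4 mm); outside diameter 104, rim 95 mm above the underside, about 340 g. Grey upright handle: flat strap 8 mm thick radially (3 of it outside the wall), 16 wide, rising 60 mm above the rim (top at 155). Origin: centre of underside; x points to the handle, z up. Starts on the bench beside the tray.
- beaker_l: Second of a set of white PTFE beakers (straight wall 3 mm, floor 4 mm); outside diameter 80, rim 82 mm above the underside, about 170 g. Blue upright handle: flat strap 8 mm thick radially (3 of it outside the wall), 16 wide, rising 60 mm above the rim (top at 142). Origin: centre of underside; x points to the handle, z up. Starts on the carousel, handle outwards within 45 degrees.
- beaker_m: Third of a set of white PTFE beakers (straight wall 3 mm, floor 4 mm); outside diameter 58, rim 70 mm above the underside, about 110 g. Green upright handle: flat strap 8 mm thick radially (3 of it outside the wall), 16 wide, rising 60 mm above the rim (top at 130). Origin: centre of underside; x points to the handle, z up. Starts on the carousel, handle outwards within 45 degrees.
- beaker_s: Smallest of a set of white PTFE beakers (straight wall 3 mm, floor 4 mm); outside diameter 37, rim 58 mm above the underside, about 70 g. Yellow upright handle: flat strap 8 mm thick radially (3 of it outside the wall), 16 wide, rising 60 mm above the rim (top at 118). Origin: centre of underside; x points to the handle, z up. Starts on the carousel, handle outwards within 45 degrees.
- reagent: Bystander: amber jar with a black cap, 72 mm across, 155 mm high; origin at the centre of its underside.
- wash_bottle: Bystander: pale wash bottle with a blue cap and thin spout, 66 mm across, about 190 mm high; origin at the centre of its underside.
- tip_box: Bystander: blue pipette tip box, 90 x 122 x 73 mm; origin at the centre of its underside.

How it is judged:
At the end, for the whole second after the job is handed in: Every beaker present stands upright (0.12 rad), at rest, down on the floor inside the next larger one present (underside 1 to 18 mm above that of any larger one), the big grey-handled one on the tray's floor, carousel at rest with its home mark within 10 mm of the bay mark (z of beaker_xl in the frame of tray between 0.002 and 0.008 m and horizontal distance between beaker_xl and tray below 0.055 m and angle between each of beaker_xl, beaker_l, beaker_m, beaker_s's own z axis and vertical below 0.12 rad and linear speed of each of beaker_xl, beaker_l, beaker_m, beaker_s below 0.02 m/s and horizontal distance between beaker_l and beaker_xl below 0.014 m and z of beaker_l in the frame of beaker_xl between 0.001 and 0.018 m and horizontal distance between beaker_m and beaker_l below 0.014 m and z of beaker_m in the frame of beaker_l between 0.001 and 0.018 m and horizontal distance between beaker_s and beaker_m below 0.014 m and z of beaker_s in the frame of beaker_m between 0.001 and 0.018 m and horizontal distance between beaker_m and beaker_xl below 0.025 m and z of beaker_m in the frame of beaker_xl between 0.001 and 0.018 m and horizontal distance between beaker_s and beaker_l below 0.023 m and z of beaker_s in the frame of beaker_l between 0.001 and 0.018 m and horizontal distance between beaker_s and beaker_xl below 0.032 m and z of beaker_s in the frame of beaker_xl between 0.001 and 0.018 m and horizontal distance between home_mark and bay_mark below 0.01 m and angular speed of carousel below 0.05 rad/s); the robot touches nothing.
It fails at once if a bystander (jar, wash bottle, tip box) is pushed more than 4 cm or tipped over (distance of any of reagent, wash_bottle, tip_box from where it was at the start of the episode above 0.04 m or angle between any of reagent, wash_bottle, tip_box's own z axis and vertical above 0.5 rad).
Of beaker_l, beaker_m, beaker_s only 2 to 3 are there at a start; the rules pass over those that are not, and their reading is None.
At some moment in a run one of beaker_xl may be knocked a few centimetres aside while the robot is not near it.
Once in a run the grip may slacken for a moment while it holds something.
It also fails if it takes over 210 s, if anything falls off the work surface, if the arm or the gripper's body presses on something with over 40 N, if the wrist force passes 120 N, or if a joint passes its speed limit or range.

ROBOT

A 6-joint arm with a two-finger parallel gripper is mounted at the origin on the work surface. World frame = base frame: x ahead of the robot, y to its left, z up, the work surface at z = 0. Lengths are in m, angles in rad, forces in N, time in s.
With the tool pointing down it reaches from about 0.225 to 0.875 m from the base axis. Payload 3.4 kg.
Tool frame: the origin (TCP) lies at the very end of the fingers, on their centre line; the grasp point (between the pads) lies manip.grip_point_offset behind it (manip.grip_point_offset is the distance from the TCP to the grasp point, in m); z points along the fingers, y is the line along which they close (so a half turn about z gives the same grasp; the last joint's range is limited). The gripper opens to 85 mm and grips with 20 to 120 N. Pads are 22 mm wide; open, the fingers measure 114 mm over their backs; the gripper's body (76 mm by 85 mm) begins 54 mm behind the grasp point. The pads swing forward as they close: fully open they stand 13 mm farther back than shut.
Start: joints at [-1.395, 0.276, 1.505, -0, 1.361, -0.121], TCP at [0.168, -0.55, 0.231] pointing down, gripper open.
Joint ranges: [-2.89, 2.89], [-0.75, 2.08], [0.22, 2.7], [-1.18, 4.32], [0.11, 2.71], [-2.7, 2.7]. Speed limits (rad/s): [2.57, 2.57, 3.14, 3.14, 3.14, 3.14].

INTERFACE

Orientations are given as a unit quaternion [w, x, y, z].
In Python, from rig import manip gives the robot as it stands.
- The arm moves only by the shell command python3 -m pendant 'ROWS' [FORCE]. ROWS is JSON, a list of rows, each an object of numbers: "jaw": the opening, from -1 (shut) to 1 (fully open); "tx", "ty", "tz": the shift along the world's x, y, z in cm; "ax", "ay", "az": the turn, a rotation vector about the world's x, y, z in degrees. In form: [{"jaw": .., "tx": .., "ty": .., "tz": .., "ax": .., "ay": .., "az": ..}, ...]. A call has 1 to 10 rows; each row is the pose to reach, as a shift and turn from the pose commanded when the call began; what a row does not reach only later rows make up. A row lasts 1/8 s, in which the tool goes at most 62.5 mm and 10.7 degrees, less where a joint would pass 70% of its speed; a pose out of reach is approached as far as the arm can. A call with a gripper value outside its range is refused whole. The fingers move at their own pace and stop on an object; FORCE is the grip in N (left out, the last holds). Time passes only in rows, so rows that repeat a pose let the fingers close. It gives the time, the measured TCP pose, the force, the opening and the grip force at its end, in the units of the state.
- manip.get_state(): the state, without advancing time (a new reading comes with each control period).
- manip.get_image(name): name is "scene" or "top" or "wrist"; returns a dict with "pixels" (420x560x3 uint8, blue, green, red), "depth" (420x560 float32, m along the optical axis (not along the pixel's ray), 0 where there is no reading), "fx", "fy", "cx", "cy" (pixels), "pose" (4x4, takes a point from camera to world coordinates). Camera axes: x right, y down, z forward; pixel columns grow to the right and rows downward; lengths in m; the calibration is good to about 2 mm. A picture is of the moment at which its call begins.
- manip.sign_off(): hands the job in; it is judged then, once.
The state is a dict: "clock": time; "qpos": joint angles; "qd": joint speeds; "effort": joint torques, N m; "position": TCP position; "ee_rot": TCP orientation; "contact_force": force on the tool from outside, world axes, zero at the start; "moment": the same for the moment, N m; "width": finger opening in m; "gripper_force": force on a finger pad.
Only numpy, scipy, OpenCV 4.12 (cv2) and the standard library are available. Lean on these libraries where they do the work, as an engineer would, in place of code of your own. Each camera call takes 0.05 s, during which the arm holds its last target. There are 200 camera calls.

## Working session

There is one attempt and no reset: what is moved stays moved. The work goes in short steps, Python scripts to look and compute and a shell command to move; the robot and the scene stay as the last step left them, time stands still between calls to the robot, and variables do not carry over. Pictures are saved under pics/ and viewed, at most 18 in all, crops included, and the job is handed in when it is done.

```bash
ls; mkdir -p pics; python3 - <<'E'
from rig import manip
import cv2,numpy as np
print(manip.get_state(), manip.grip_point_offset)
for n in ["scene","top","wrist"]:
    im=manip.get_image(n); cv2.imwrite(f"pics/a_{n}.png",im["pixels"]); np.savez(f"a_{n}.npz",**im)
    print(n,im["fx"],im["cx"],im["cy"],np.round(im["pose"],3).tolist())
E
```

```text
pics
{'clock': 0.0, 'qpos': array([-1.39498905e+00,  2.76607626e-01,  1.50615204e+00,  2.49427598e-05,
        1.36071823e+00, -1.20985004e-01]), 'qd': array([-5.58632406e-05, -3.04560193e-04, -1.22060686e-03,  7.15766008e-05,
        2.31584830e-03, -2.89854128e-04]), 'effort': array([-2.66627707e-03, -4.16778374e+01, -2.45804197e+01, -1.93260153e-04,
        1.08545437e-02, -3.37359239e-06]), 'position': array([ 0.16807723, -0.54931891,  0.23042499]), 'ee_rot': array([-9.42600963e-04,  9.89009430e-01,  1.47849444e-01, -1.36449206e-05]), 'contact_force': array([-0.02957609, -0.98074154, -0.27908203]), 'moment': array([ 0.02109166,  0.03901267, -0.03605024]), 'gripper_force': 0.0, 'width': 0.08506769441070944} 0.0187
scene 380.814511413285 283.47533053924576 204.2558995983836 [[-0.524, -0.664, 0.534, 0.027], [-0.852, 0.395, -0.345, 0.238], [0.018, -0.635, -0.772, 0.875], [0.0, 0.0, 0.0, 1.0]]
top 414.83787098020446 281.80832803033167 201.99358681408248 [[-0.015, -0.989, 0.15, 0.344], [-1.0, 0.015, 0.0, -0.045], [-0.002, -0.15, -0.989, 1.213], [0.0, 0.0, 0.0, 1.0]]
wrist 326.38005384799476 282.53253865547316 210.6962031583242 [[0.292, -0.914, -0.281, 0.24], [-0.957, -0.279, -0.084, -0.527], [-0.002, 0.293, -0.956, 0.374], [0.0, 0.0, 0.0, 1.0]]
```

View pics/a_top.png

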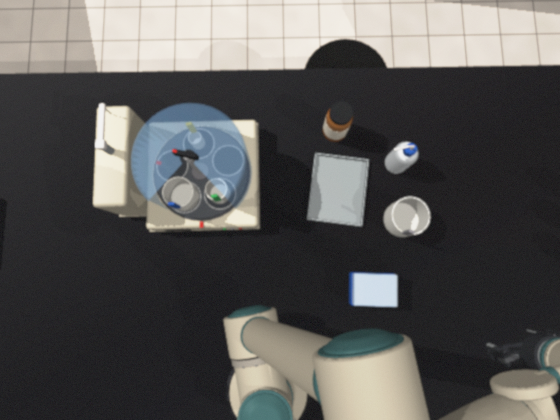

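View pics/a_scene.png

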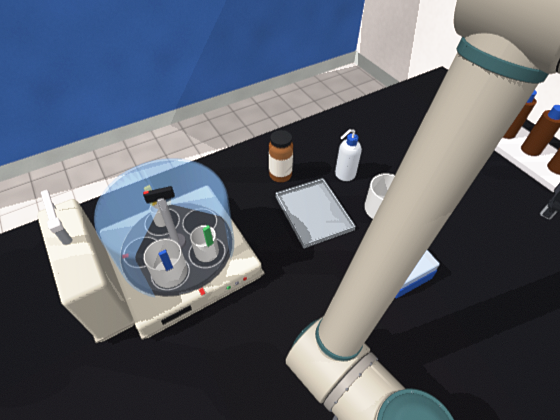

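Top view: changer on the left (bay facing the robot, red deck mark at about (201,224), bar at (183,154) with red end left), L/blue at (180,195), M/green at (218,190), S/yellow at (196,135). The tray is at (338,190), XL at (407,216), the tip box at (374,290), the jar at (338,120) and the bottle at (402,157).

```bash
cat > h.py <<'E'
import cv2,numpy as np
from rig import manip
def grab(n,save=None):
    im=manip.get_image(n)
    if save: cv2.imwrite(f"pics/{save}.png",im["pixels"])
    return im
def plane(im,u,v,z):
    P=im["pose"]; d=P[:3,:3]@np.array([(u-im["cx"])/im["fx"],(v-im["cy"])/im["fy"],1]); o=P[:3,3]
    return o+d*(z-o[2])/d[2]
def cloud(im):
    v,u=np.mgrid[:420,:560]; z=im["depth"]; P=im["pose"]
    c=np.stack([(u-im["cx"])/im["fx"]*z,(v-im["cy"])/im["fy"]*z,z],-1)
    w=c@P[:3,:3].T+P[:3,3]; w[z==0]=np.nan; return w
R={"red":[(0,150,90),(6,255,255)],"blue":[(105,170,60),(125,255,255)],"green":[(45,120,50),(85,255,255)],"yellow":[(22,110,110),(34,255,255)]}
def blobs(im,c,amin=4):
    h=cv2.cvtColor(im["pixels"],cv2.COLOR_BGR2HSV)
    m=cv2.inRange(h,*[np.array(x) for x in R[c]])
    if c=="red": m|=cv2.inRange(h,np.array((174,150,90)),np.array((180,255,255)))
    n,l,s,ce=cv2.connectedComponentsWithStats(m)
    return [(ce[i],s[i],l==i) for i in range(1,n) if s[i,4]>=amin]
E
python3 - <<'E'
from h import *
for n in ["top","scene"]:
    im=dict(np.load(f"a_{n}.npz")); w=cloud(im)
    for c in R:
        for ce,s,m in blobs(im,c): print(n,c,np.round(ce,1),s.tolist(),np.round(np.nanmedian(w[m],0),3))
im=dict(np.load("a_top.npz")); w=cloud(im)
hsv=cv2.cvtColor(im["pixels"],cv2.COLOR_BGR2HSV)
def rect(name,m):
    p=w[m][:,:2].astype(np.float32); r=cv2.minAreaRect(p); print(name,m.sum(),np.round(r[0],4),np.round(r[1],4),round(r[2],1))
X,Y,Z=w[...,0],w[...,1],w[...,2]
rect("deck",(abs(Z-.075)<.006)&(Y>0)&(hsv[...,2]>120))
rect("tray",(abs(Z-.011)<.011)&(Y<-.05)&(Y>-.3)&(X>.25)&(X<.52)&(hsv[...,2]>90)&(hsv[...,1]<60))
rect("box",(abs(Z-.073)<.008)&(Y<-.1)&(Y>-.4)&(X>.05)&(X<.25))
m=(abs(Z-.095)<.006)&(Y<-.15)&(Y>-.45)&(X>.2)&(X<.5); rect("xl",m)
p=w[m][:,:2].astype(np.float32); print(cv2.minEnclosingCircle(p))
for u,v in [(198,153),(174,152),(183,154),(411,197),(395,208)]: print(u,v,w[v,u], plane(im,u,v,.284))
m=(Z>.14)&(Z<.2)&(Y<-.05); rect("tall",m)
for zz in (.155,.19): 
    m=(abs(Z-zz)<.012)&(Y<-.02)&(X>.35)&(Y>-.5); rect("byst%g"%zz,m)
m=(abs(Z-.284)<.012)&(Y>.1)&(hsv[...,2]<90); rect("bar",m)
m=(abs(Z-.246)<.006)&(Y>.05); rect("cover",m)
E
```

```text
top red [174.6 150.9] [173, 150, 4, 3, 11] [0.608 0.201 0.283]
top red [201.1 224.1] [200, 222, 3, 5, 14] [0.458 0.178 0.078]
top blue [409.4 151.4] [405, 148, 11, 7, 42] [ 0.635 -0.381  0.152]
top blue [172.3 204.4] [169, 203, 8, 4, 14] [0.492 0.221 0.225]
top blue [349.6 287.6] [349, 273, 3, 31, 51] [ 0.276 -0.231  0.031]
top green [215.2 197. ] [212, 195, 7, 5, 23] [0.512 0.12  0.205]
scene red [145.8 192.2] [143, 191, 6, 3, 13] [0.608 0.199 0.284]
scene red [244.5 278.5] [243, 278, 4, 2, 6] [0.446 0.073 0.055]
scene red [201.6 291.1] [199, 288, 6, 7, 25] [0.457 0.176 0.076]
scene blue [355.3  31.3] [341, 0, 23, 54, 96] [ 2.134 -1.736 -0.524]
scene blue [289.8   2.8] [289, 2, 2, 3, 4] [ 2.132 -1.126 -0.17 ]
scene blue [ 1.6 14.6] [0, 14, 4, 2, 5] [2.137 0.387 0.085]
scene blue [314.   20.5] [314, 19, 1, 4, 4] [ 2.132 -1.327 -0.328]
scene blue [327.2  28.5] [326, 28, 3, 2, 4] [ 2.142 -1.462 -0.417]
scene blue [32.8 50. ] [32, 48, 2, 5, 5] [ 2.139  0.34  -0.095]
scene blue [328.3  57.1] [318, 53, 22, 9, 27] [ 2.134 -1.483 -0.64 ]
scene blue [305.6  64.4] [296, 61, 21, 8, 27] [ 2.133
[... 1461 characters left out ...]
812423706055, -0.3922272026538849), 0.05326949432492256)
198 153 [0.61273461 0.15464548 0.24536649] [0.6019995  0.14667158 0.284     ]
174 152 [0.60528708 0.20217801 0.28389379] [0.60525719 0.20214975 0.284     ]
183 154 [0.60018492 0.18127161 0.28395002] [0.60017113 0.18125943 0.284     ]
411 197 [ 0.52225536 -0.39907397  0.09077202] [ 0.4915338  -0.33814155  0.284     ]
395 208 [ 0.50423111 -0.37780379  0.00258949] [ 0.46693798 -0.30047193  0.284     ]
tall 678 [ 0.3747 -0.2406] [0.2597 0.7827] 80.0
byst0.155 573 [ 0.6241 -0.3299] [0.3991 0.147 ] 31.6
byst0.19 40 [ 0.6391 -0.36  ] [0.006  0.0508] 10.4
bar 109 [0.604 0.178] [0.0557 0.0127] 76.4
cover 7274 [0.622  0.2152] [0.238  0.3287] 0.7
```

```bash
python3 - <<'E'
import cv2
a=cv2.imread("pics/a_top.png")[85:245,90:445]; cv2.imwrite("pics/b_top.png",cv2.resize(a,None,fx=2.25,fy=2.25,interpolation=cv2.INTER_CUBIC))
E
```

```text
(no output)
```

View pics/b_top.png

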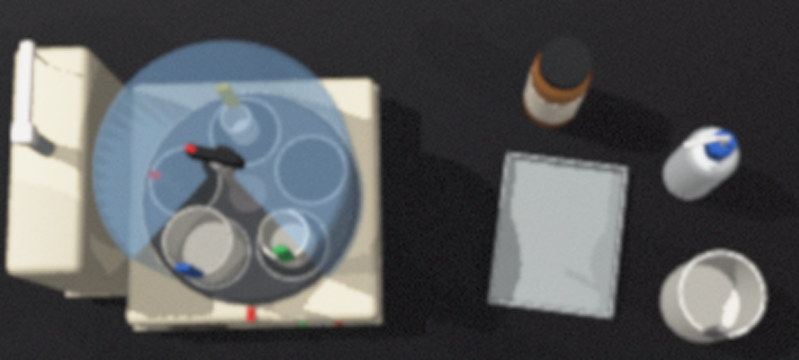

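```bash
python3 -m pendant '[{"jaw":1,"tz":6},{"jaw":1,"tx":3,"ty":2,"tz":10,"az":-10},{"jaw":1,"tx":8,"ty":5,"tz":13,"az":-20},{"jaw":1,"tx":13,"ty":8,"tz":14,"az":-30},{"jaw":1,"tx":18,"ty":11,"tz":14,"az":-40},{"jaw":1,"tx":22,"ty":14,"tz":14,"az":-50},{"jaw":1,"tx":24,"ty":16,"tz":14,"az":-60},{"jaw":1,"tx":24,"ty":16,"tz":14,"az":-70},{"jaw":1,"tx":24,"ty":16,"tz":14,"az":-80},{"jaw":1,"tx":24,"ty":16,"tz":14,"az":-90}]' 40; python3 -m pendant '[{"az":-8},{"az":-17},{"az":-17}]'
python3 - <<'E'
from h import *
s=manip.get_state(); print(s["clock"],s["position"],s["ee_rot"],s["qpos"])
w=grab("wrist","c_wrist"); np.savez("c.npz",**w)
im=dict(np.load("a_top.npz"))
for u,v in [(507,152),(628,165),(613,318),(489,303)]: print(np.round(plane(im,90+u/2.25,85+v/2.25,.018),4))
print(plane(im,407.8,231.5,.155))
E
```

```text
0.15 [ 0.16809903 -0.54947065  0.23062782] [-7.01236452e-04  9.89008453e-01  1.47857322e-01 -1.26218304e-05] [-1.39499080e+00  2.76461327e-01  1.50585232e+00  1.34911708e-05
  1.36068165e+00 -1.21000227e-01]
[ 0.6718 -0.1467  0.018 ]
[ 0.6516 -0.3053  0.018 ]
[ 0.4503 -0.2767  0.018 ]
[ 0.4721 -0.1181  0.018 ]
[ 0.4230799  -0.36515476  0.155     ]invalid input at $[0]: expected keys jaw, tx, ty, tz, ax, ay, az
invalid input at $[0]: expected keys jaw, tx, ty, tz, ax, ay, az
```

View pics/c_wrist.png

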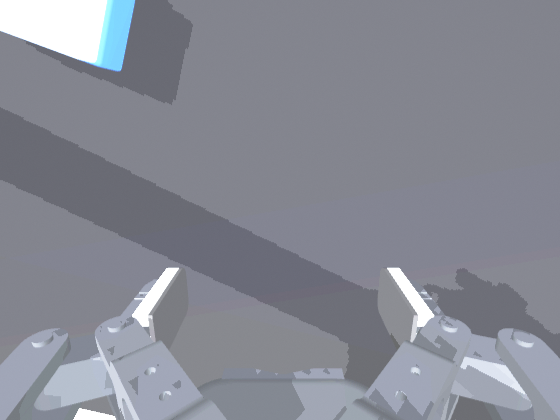

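The move was refused because every row needs all seven keys. The wrist view shows only the pads (at (170,300) and (400,300)) and the tip box, top left.

```bash
python3 -m pendant '[{"jaw":1,"tx":0,"ty":0,"tz":6,"ax":0,"ay":0,"az":0},{"jaw":1,"tx":3,"ty":2,"tz":10,"ax":0,"ay":0,"az":-10},{"jaw":1,"tx":8,"ty":5,"tz":13,"ax":0,"ay":0,"az":-20},{"jaw":1,"tx":13,"ty":8,"tz":14,"ax":0,"ay":0,"az":-30},{"jaw":1,"tx":18,"ty":11,"tz":14,"ax":0,"ay":0,"az":-40},{"jaw":1,"tx":22,"ty":14,"tz":14,"ax":0,"ay":0,"az":-50},{"jaw":1,"tx":24,"ty":16,"tz":14,"ax":0,"ay":0,"az":-60},{"jaw":1,"tx":24,"ty":16,"tz":14,"ax":0,"ay":0,"az":-70},{"jaw":1,"tx":24,"ty":16,"tz":14,"ax":0,"ay":0,"az":-80},{"jaw":1,"tx":24,"ty":16,"tz":14,"ax":0,"ay":0,"az":-90}]' 40; python3 -m pendant '[{"jaw":1,"tx":0,"ty":0,"tz":0,"ax":0,"ay":0,"az":-9},{"jaw":1,"tx":0,"ty":0,"tz":0,"ax":0,"ay":0,"az":-17},{"jaw":1,"tx":0,"ty":0,"tz":0,"ax":0,"ay":0,"az":-17}]'
python3 - <<'E'
from h import *
s=manip.get_state(); print(s["clock"],s["position"],s["ee_rot"],s["qpos"])
w=grab("wrist","d_wrist"); np.savez("d.npz",**w)
E
```

```text
clock: 1.45
position: [0.4083, -0.3896, 0.371]
ee_rot: [-0.0, 0.802, -0.597, -0.0]
contact_force: [-0.6, -0.2, 0.6]
width: 0.0854
gripper_force: 0.0
clock: 1.82
position: [0.4081, -0.3898, 0.3711]
ee_rot: [-0.0, 0.708, -0.707, -0.0]
contact_force: [1.2, 0.3, -0.6]
width: 0.0854
gripper_force: 0.0
1.825 [ 0.40811222 -0.38979895  0.37107056] [-1.21607595e-05  7.07709975e-01 -7.06503012e-01 -2.92318899e-04] [-8.85711868e-01  2.16371962e-01  1.25016204e+00 -3.50405600e-05
  1.67564276e+00  2.25417023e+00]
```

View pics/d_wrist.png

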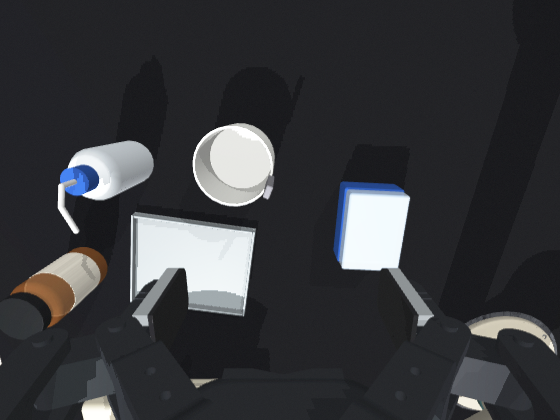

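XL ring is centred at about (235,163), its strap top at about (267,194). Tray, bottle, jar and tip box are clear of it.

```bash
cat >> h.py <<'E'
def strap(im,x0,y0,rad,ztop,dz=.012):
    "points near the strap's top edge: centre, long direction of top face"
    w=cloud(im); m=(np.hypot(w[...,0]-x0,w[...,1]-y0)<rad)&(abs(w[...,2]-ztop)<dz)
    p=w[m]; r=cv2.minAreaRect(p[:,:2].astype(np.float32)); return p.mean(0),r,len(p)
def ring(im,x0,y0,rad,z,tol=.005):
    w=cloud(im); m=(np.hypot(w[...,0]-x0,w[...,1]-y0)<rad)&(abs(w[...,2]-z)<tol)
    p=w[m][:,:2]; A=np.c_[2*p,np.ones(len(p))]; s=np.linalg.lstsq(A,(p**2).sum(1),rcond=None)[0]
    return s[:2],np.sqrt(s[2]+s[:2]@s[:2]),len(p)
E
python3 - <<'E'
from h import *
im=dict(np.load("d.npz"))
print(ring(im,.46,-.39,.08,.095)); 
c,r,n=ring(im,.46,-.39,.08,.095)[0],0,0
w=cloud(im); m=(np.hypot(w[...,0]-c[0],w[...,1]-c[1])<.08)&(w[...,2]>.11)&(w[...,2]<.2)
v,u=np.nonzero(m); print(u.min(),u.max(),v.min(),v.max()); p=w[m]; print(p.min(0),p.max(0))
print(strap(im,*c,.08,.155))
d=strap(im,*c,.08,.155)[0][:2]-c; print(np.hypot(*d),np.degrees(np.arctan2(d[1],d[0])))
E
```

```text
(array([ 0.4732733 , -0.39507577]), np.float64(0.05008102622018104), 654)
263 273 177 198
[ 0.42016921 -0.38467902  0.11013916] [ 0.43197509 -0.36857897  0.15719016]
(array([ 0.4258309 , -0.37739525,  0.15442459]), ((0.4261051416397095, -0.37640878558158875), (0.015842532739043236, 0.007955728098750114), 69.42925262451172), 107)
0.05062985383015703 159.56092371055408
```

```bash
python3 -m pendant '[{"jaw":1,"tx":0.9,"ty":0.6,"tz":0,"ax":0,"ay":0,"az":10},{"jaw":1,"tx":1.8,"ty":1.25,"tz":0,"ax":0,"ay":0,"az":20},{"jaw":1,"tx":1.8,"ty":1.25,"tz":0,"ax":0,"ay":0,"az":30},{"jaw":1,"tx":1.8,"ty":1.25,"tz":0,"ax":0,"ay":0,"az":40},{"jaw":1,"tx":1.8,"ty":1.25,"tz":0,"ax":0,"ay":0,"az":50},{"jaw":1,"tx":1.8,"ty":1.25,"tz":0,"ax":0,"ay":0,"az":60},{"jaw":1,"tx":1.8,"ty":1.25,"tz":0,"ax":0,"ay":0,"az":70},{"jaw":1,"tx":1.8,"ty":1.25,"tz":0,"ax":0,"ay":0,"az":80},{"jaw":1,"tx":1.8,"ty":1.25,"tz":0,"ax":0,"ay":0,"az":90},{"jaw":1,"tx":1.8,"ty":1.25,"tz":0,"ax":0,"ay":0,"az":100}]' 40; python3 -m pendant '[{"jaw":0.2,"tx":0,"ty":0,"tz":0,"ax":0,"ay":0,"az":10},{"jaw":0.2,"tx":0,"ty":0,"tz":-3,"ax":0,"ay":0,"az":20},{"jaw":0.2,"tx":0,"ty":0,"tz":-6,"ax":0,"ay":0,"az":30},{"jaw":0.2,"tx":0,"ty":0,"tz":-9,"ax":0,"ay":0,"az":40},{"jaw":0.2,"tx":0,"ty":0,"tz":-11,"ax":0,"ay":0,"az":50},{"jaw":0.2,"tx":0,"ty":0,"tz":-13,"ax":0,"ay":0,"az":59.5},{"jaw":0.2,"tx":0,"ty":0,"tz":-13,"ax":0,"ay":0,"az":59.5}]'
python3 - <<'E'
from h import *
s=manip.get_state(); print(s["clock"],s["position"],s["ee_rot"],s["qpos"],s["width"])
w=grab("wrist","e"); np.savez("e.npz",**w)
print(strap(w,.473,-.395,.08,.155,.008)); print(ring(w,.473,-.395,.08,.095))
E
```

```text
clock: 3.12
position: [0.4261, -0.3773, 0.3712]
ee_rot: [-0.0, 0.996, 0.091, -0.0]
contact_force: [-0.1, 0.4, -0.3]
width: 0.0856
gripper_force: 0.0
clock: 4.0
position: [0.4254, -0.3765, 0.2397]
ee_rot: [-0.002, 0.822, 0.57, -0.0]
contact_force: [-0.0, 0.7, 0.9]
width: 0.0513
gripper_force: 0.0
4.0 [ 0.42539485 -0.37654328  0.23972041] [-1.91995478e-03  8.21729710e-01  5.69874153e-01 -2.16075114e-04] [-8.47035769e-01  2.63087412e-01  1.50212358e+00  2.10004359e-05
  1.38024576e+00 -4.88951446e-01] 0.05134947386318911
(array([ 0.42651923, -0.37444619,  0.15475679]), ((0.4264555275440216, -0.37537243962287903), (0.015447054989635944, 0.00744177121669054), 69.52977752685547), 228)
(array([ 0.47332277, -0.39364205]), np.float64(0.05001791667213674), 1384)
```

```bash
python3 -m pendant '[{"jaw":0.2,"tx":0.05,"ty":0.15,"tz":-5,"ax":0,"ay":0,"az":0},{"jaw":0.2,"tx":0.05,"ty":0.15,"tz":-9,"ax":0,"ay":0,"az":0},{"jaw":0.2,"tx":0.05,"ty":0.15,"tz":-11.8,"ax":0,"ay":0,"az":0},{"jaw":0.2,"tx":0.05,"ty":0.15,"tz":-11.8,"ax":0,"ay":0,"az":0},{"jaw":-1,"tx":0.05,"ty":0.15,"tz":-11.8,"ax":0,"ay":0,"az":0},{"jaw":-1,"tx":0.05,"ty":0.15,"tz":-11.8,"ax":0,"ay":0,"az":0},{"jaw":-1,"tx":0.05,"ty":0.15,"tz":-11.8,"ax":0,"ay":0,"az":0},{"jaw":-1,"tx":0.05,"ty":0.15,"tz":-11.8,"ax":0,"ay":0,"az":0}]' 90; python3 -m pendant '[{"jaw":-1,"tx":0,"ty":0,"tz":0,"ax":0,"ay":0,"az":0},{"jaw":-1,"tx":0,"ty":0,"tz":1,"ax":0,"ay":0,"az":0},{"jaw":-1,"tx":0,"ty":0,"tz":4,"ax":0,"ay":0,"az":0},{"jaw":-1,"tx":0,"ty":0,"tz":7,"ax":0,"ay":0,"az":0},{"jaw":-1,"tx":0,"ty":0,"tz":7,"ax":0,"ay":0,"az":0}]'
python3 - <<'E'
from h import *
w=grab("scene","f"); t=grab("top")
print(ring(t,.473,-.395,.08,.167,.006))
E
```

```text
clock: 5.05
position: [0.4264, -0.3759, 0.1242]
ee_rot: [0.0, 0.822, 0.57, -0.0]
contact_force: [-2.4, 0.9, 5.3]
width: 0.0061
gripper_force: 89.0
clock: 5.68
position: [0.4281, -0.3773, 0.1954]
ee_rot: [0.003, 0.822, 0.57, 0.0]
contact_force: [-0.1, 0.3, -3.4]
width: 0.0065
gripper_force: 88.0
(array([ 0.47429528, -0.39206141]), np.float64(0.05064213865249169), 87)
```

View pics/f.png

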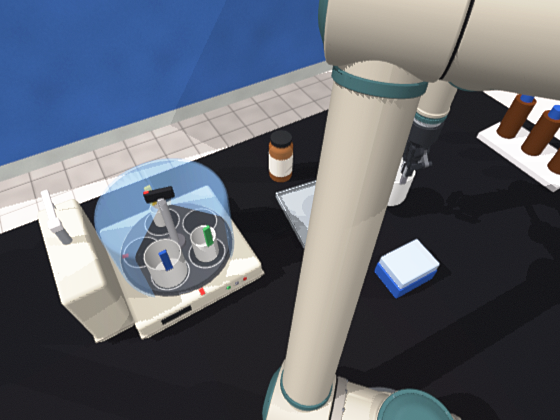

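```bash
python3 -m pendant '[{"jaw":-1,"tx":0,"ty":1.5,"tz":0,"ax":0,"ay":0,"az":4},{"jaw":-1,"tx":0.5,"ty":4,"tz":0,"ax":0,"ay":0,"az":12},{"jaw":-1,"tx":1,"ty":7,"tz":0,"ax":0,"ay":0,"az":21},{"jaw":-1,"tx":2,"ty":9.5,"tz":0,"ax":0,"ay":0,"az":30},{"jaw":-1,"tx":2.5,"ty":11,"tz":0,"ax":0,"ay":0,"az":39},{"jaw":-1,"tx":3,"ty":12,"tz":0,"ax":0,"ay":0,"az":48},{"jaw":-1,"tx":4,"ty":12,"tz":0,"ax":0,"ay":0,"az":57},{"jaw":-1,"tx":5,"ty":12,"tz":0,"ax":0,"ay":0,"az":66},{"jaw":-1,"tx":6,"ty":12,"tz":0,"ax":0,"ay":0,"az":75},{"jaw":-1,"tx":7,"ty":12,"tz":0,"ax":0,"ay":0,"az":84}]'; python3 -m pendant '[{"jaw":-1,"tx":1,"ty":0,"tz":0,"ax":0,"ay":0,"az":9},{"jaw":-1,"tx":2.5,"ty":0,"tz":0,"ax":0,"ay":0,"az":18},{"jaw":-1,"tx":4,"ty":0,"tz":0,"ax":0,"ay":0,"az":27},{"jaw":-1,"tx":6,"ty":0,"tz":0,"ax":0,"ay":0,"az":36},{"jaw":-1,"tx":7.5,"ty":0,"tz":0,"ax":0,"ay":0,"az":45},{"jaw":-1,"tx":8.5,"ty":0,"tz":0,"ax":0,"ay":0,"az":52},{"jaw":-1,"tx":9,"ty":0,"tz":0,"ax":0,"ay":0,"az":56.5},{"jaw":-1,"tx":9,"ty":0,"tz":0,"ax":0,"ay":0,"az":56.5},{"jaw":-1,"tx":9,"ty":0,"tz":0,"ax":0,"ay":0,"az":56.5}]'
python3 - <<'E'
from h import *
s=manip.get_state(); print(s["clock"],s["position"],s["ee_rot"],s["qpos"],s["width"])
t=grab("top","g"); np.savez("g.npz",**t); w=cloud(t)
for z in (.155,.161,.167,.173): print(z,ring(t,.5615,-.2117,.075,z,.004))
E
```

```text
clock: 7.02
position: [0.4961, -0.2553, 0.1911]
ee_rot: [-0.002, 0.227, 0.974, 0.001]
contact_force: [1.4, 0.2, -3.2]
width: 0.0064
gripper_force: 88.1
clock: 8.15
position: [0.586, -0.2556, 0.192]
ee_rot: [-0.001, -0.258, 0.966, 0.001]
contact_force: [0.4, -0.4, -3.9]
width: 0.0064
gripper_force: 88.1
8.15 [ 0.58600185 -0.25561523  0.19202476] [-8.47416315e-04 -2.58322335e-01  9.66058068e-01  8.14218631e-04] [-5.20065257e-01  3.95771100e-01  1.42145604e+00 -3.85804412e-05
  1.32671559e+00 -2.61342297e+00] 0.006436362517057843
0.155 (array([ 0.56035225, -0.2077086 ]), np.float64(0.05001413946149761), 20)
0.161 (array([ 0.56135417, -0.20857069]), np.float64(0.050209074464572324), 71)
0.167 (array([ 0.56040731, -0.20802155]), np.float64(0.0501664113254334), 25)
0.173 (array([0., 0.]), np.float64(0.0), 0)
```

View pics/g.png

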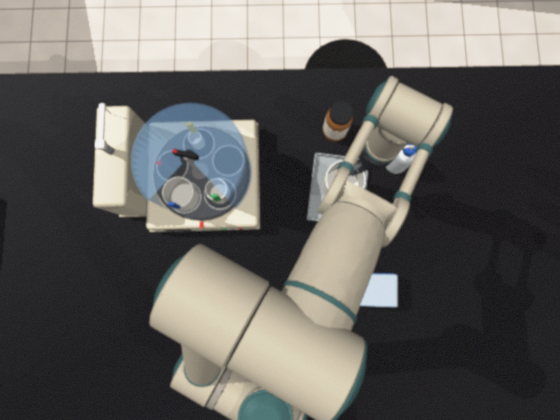

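```bash
python3 -m pendant '[{"jaw":-1,"tx":0,"ty":-0.2,"tz":-2,"ax":0,"ay":0,"az":0},{"jaw":-1,"tx":0,"ty":-0.2,"tz":-4.5,"ax":0,"ay":0,"az":0},{"jaw":-1,"tx":0,"ty":-0.2,"tz":-5.8,"ax":0,"ay":0,"az":0},{"jaw":-1,"tx":0,"ty":-0.2,"tz":-6.2,"ax":0,"ay":0,"az":0},{"jaw":-1,"tx":0,"ty":-0.2,"tz":-6.4,"ax":0,"ay":0,"az":0},{"jaw":-1,"tx":0,"ty":-0.2,"tz":-6.4,"ax":0,"ay":0,"az":0}]'; python3 -m pendant '[{"jaw":0.2,"tx":0,"ty":0,"tz":0,"ax":0,"ay":0,"az":0},{"jaw":0.2,"tx":0,"ty":0,"tz":0,"ax":0,"ay":0,"az":0},{"jaw":0.2,"tx":0,"ty":0,"tz":0,"ax":0,"ay":0,"az":0},{"jaw":0.2,"tx":0,"ty":0,"tz":3,"ax":0,"ay":0,"az":0},{"jaw":0.2,"tx":0,"ty":0,"tz":8,"ax":0,"ay":0,"az":0},{"jaw":0.2,"tx":0,"ty":0,"tz":13,"ax":0,"ay":0,"az":0},{"jaw":0.2,"tx":0,"ty":0,"tz":18,"ax":0,"ay":0,"az":0}]'
python3 - <<'E'
from h import *
s=manip.get_state(); print(s["clock"],s["position"],s["ee_rot"],s["qpos"],s["width"])
for n in("wrist","top"):
    w=grab(n); print(ring(w,.5615,-.2117,.075,.099,.005),strap(w,.5615,-.2117,.08,.159,.008))
im=dict(np.load("a_top.npz"))
# carousel: home mark, bar, straps
a=np.array([.604,.18])
for u,v,z in [(90+155/2.25,85+174/2.25,.087)]:
    p=plane(im,u,v,z)[:2]; d=p-a; print("home",p,np.hypot(*d),np.degrees(np.arctan2(d[1],d[0])))
E
```

```text
clock: 8.95
position: [0.5871, -0.2581, 0.1301]
ee_rot: [0.0, -0.259, 0.966, -0.0]
contact_force: [-0.2, 0.1, -3.5]
width: 0.0063
gripper_force: 89.2
clock: 9.82
position: [0.5866, -0.2578, 0.3113]
ee_rot: [0.0, -0.259, 0.966, -0.0]
contact_force: [0.8, -0.9, -0.7]
width: 0.0513
gripper_force: 0.0
9.825 [ 0.58656794 -0.25777037  0.31126599] [ 2.50508441e-04 -2.58884460e-01  9.65908249e-01 -1.69468809e-04] [-5.22646193e-01  3.47809040e-01  1.20550353e+00  1.14098027e-04
  1.58768605e+00 -2.61717481e+00] 0.051343139999722516
(array([ 0.56324706, -0.21447832]), np.float64(0.05004687262738686), 902) (array([ 0.58779106, -0.25884883,  0.15880535]), ((0.5882076025009155, -0.25859102606773376), (0.014858315698802471, 0.007542426697909832), 30.068214416503906), 151)
(array([ 0.56257911, -0.21120912]), np.float64(0.05010717382226924), 68) (array([ 0.58846704, -0.25540183,  0.15749233]), ((0.5885884761810303, -0.25642699003219604), (0.015416573733091354, 0.008752692490816116), 30.720352172851562), 21)
home [0.63165827 0.29602247] 0.1192736106967879 76.59167518784
```

```bash
python3 -m pendant '[{"jaw":0.2,"tx":0,"ty":2,"tz":3,"ax":0,"ay":0,"az":-8},{"jaw":0.2,"tx":0,"ty":6,"tz":6,"ax":0,"ay":0,"az":-18},{"jaw":0.2,"tx":0,"ty":10,"tz":9,"ax":0,"ay":0,"az":-28},{"jaw":0.2,"tx":0,"ty":14,"tz":9,"ax":0,"ay":0,"az":-38},{"jaw":0.2,"tx":0,"ty":18,"tz":9,"ax":0,"ay":0,"az":-48},{"jaw":0.2,"tx":0,"ty":22,"tz":9,"ax":0,"ay":0,"az":-58},{"jaw":0.2,"tx":0,"ty":26,"tz":9,"ax":0,"ay":0,"az":-68},{"jaw":0.2,"tx":0,"ty":30,"tz":9,"ax":0,"ay":0,"az":-78},{"jaw":0.2,"tx":0,"ty":34,"tz":9,"ax":0,"ay":0,"az":-88},{"jaw":0.2,"tx":0,"ty":37,"tz":9,"ax":0,"ay":0,"az":-98}]'; python3 -m pendant '[{"jaw":0.2,"tx":1,"ty":4,"tz":0,"ax":0,"ay":0,"az":-10},{"jaw":0.2,"tx":1.7,"ty":6.5,"tz":0,"ax":0,"ay":0,"az":-20},{"jaw":0.2,"tx":1.7,"ty":6.5,"tz":0,"ax":0,"ay":0,"az":-30},{"jaw":0.2,"tx":1.7,"ty":6.5,"tz":0,"ax":0,"ay":0,"az":-34},{"jaw":0.2,"tx":1.7,"ty":6.5,"tz":0,"ax":0,"ay":0,"az":-34}]'
cat >> h.py <<'E'
def bar(im,save=None):
    w=cloud(im); m=(np.hypot(w[...,0]-.604,w[...,1]-.18)<.05)&(abs(w[...,2]-.284)<.006)
    p=w[m][:,:2]; r=cv2.minAreaRect(p.astype(np.float32)); b=cv2.boxPoints(r); 
    e=b[1]-b[0] if np.hypot(*(b[1]-b[0]))>np.hypot(*(b[2]-b[1])) else b[2]-b[1]
    return np.round(r[0],4),np.round(r[1],4),np.round(np.degrees(np.arctan2(e[1],e[0]))%180,1),len(p)
E
python3 - <<'E'
from h import *
s=manip.get_state(); print(s["clock"],s["position"],s["qpos"],s["width"])
for n in("wrist","top"):
    im=grab(n,"h_"+n); np.savez("h_%s.npz"%n,**im); print(bar(im)); print([(b[0],np.nanmedian(cloud(im)[b[2]],0)) for b in blobs(im,"red")])
E
```

```text
clock: 11.18
position: [0.5863, 0.1138, 0.3989]
ee_rot: [-0.0, 0.561, 0.828, 0.0]
contact_force: [0.2, -0.4, -0.0]
width: 0.0513
gripper_force: 0.0
clock: 11.8
position: [0.6035, 0.1773, 0.3988]
ee_rot: [-0.0, 0.777, 0.63, -0.0]
contact_force: [0.6, -0.5, 0.3]
width: 0.0514
gripper_force: 0.0
11.8 [0.60353727 0.17726512 0.39880854] [1.75122636e-01 3.25005290e-01 1.03328290e+00 7.09373738e-07
 1.78398313e+00 3.83313483e-01] 0.051370293468871
(array([0.6056, 0.1796]), array([0.0584, 0.012 ]), np.float32(76.7), 980)
[(array([284.5, 177. ]), array([0.61083972, 0.20107555, 0.28561714])), (array([185.09459459, 186.37837838]), array([0.4589598 , 0.17727155, 0.07814767]))]
(array([0.6042, 0.1795]), array([0.0574, 0.0122]), np.float32(77.2), 129)
[(array([174.63636364, 150.90909091]), array([0.60728549, 0.20018747, 0.28412731])), (array([201.14285714, 224.42857143]), array([0.45677141, 0.17773799, 0.07760681]))]
```

View pics/h_wrist.png

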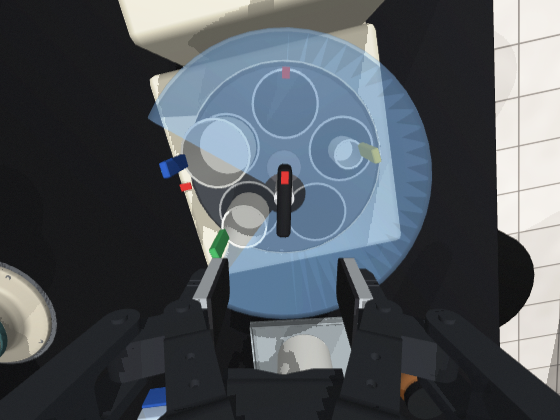

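Wrist view: the bar is at (284,200), red end up at (284,177), well centred between the pads. L (blue strap at (173,166)) is 32° short of the bay mark.

```bash
python3 -m pendant '[{"jaw":0.2,"tx":0.15,"ty":0.2,"tz":-4,"ax":0,"ay":0,"az":-1},{"jaw":0.2,"tx":0.15,"ty":0.2,"tz":-9,"ax":0,"ay":0,"az":-1},{"jaw":0.2,"tx":0.15,"ty":0.2,"tz":-13,"ax":0,"ay":0,"az":-1},{"jaw":0.2,"tx":0.15,"ty":0.2,"tz":-14.2,"ax":0,"ay":0,"az":-1},{"jaw":0.2,"tx":0.15,"ty":0.2,"tz":-14.2,"ax":0,"ay":0,"az":-1},{"jaw":-1,"tx":0.15,"ty":0.2,"tz":-14.2,"ax":0,"ay":0,"az":-1},{"jaw":-1,"tx":0.15,"ty":0.2,"tz":-14.2,"ax":0,"ay":0,"az":-1},{"jaw":-1,"tx":0.15,"ty":0.2,"tz":-14.2,"ax":0,"ay":0,"az":-1},{"jaw":-1,"tx":0.15,"ty":0.2,"tz":-14.2,"ax":0,"ay":0,"az":-1}]' 50; python3 -m pendant '[{"jaw":-1,"tx":0,"ty":0,"tz":0,"ax":0,"ay":0,"az":1},{"jaw":-1,"tx":0,"ty":0,"tz":0,"ax":0,"ay":0,"az":3},{"jaw":-1,"tx":0,"ty":0,"tz":0,"ax":0,"ay":0,"az":7},{"jaw":-1,"tx":0,"ty":0,"tz":0,"ax":0,"ay":0,"az":13},{"jaw":-1,"tx":0,"ty":0,"tz":0,"ax":0,"ay":0,"az":19},{"jaw":-1,"tx":0,"ty":0,"tz":0,"ax":0,"ay":0,"az":25},{"jaw":-1,"tx":0,"ty":0,"tz":0,"ax":0,"ay":0,"az":29},{"jaw":-1,"tx":0,"ty":0,"tz":0,"ax":0,"ay":0,"az":31.5},{"jaw":-1,"tx":0,"ty":0,"tz":0,"ax":0,"ay":0,"az":32},{"jaw":-1,"tx":0,"ty":0,"tz":0,"ax":0,"ay":0,"az":32}]'; python3 -m pendant '[{"jaw":0.2,"tx":0,"ty":0,"tz":0,"ax":0,"ay":0,"az":0},{"jaw":0.2,"tx":0,"ty":0,"tz":0,"ax":0,"ay":0,"az":0},{"jaw":0.2,"tx":0,"ty":0,"tz":0,"ax":0,"ay":0,"az":0},{"jaw":0.2,"tx":0,"ty":0,"tz":3,"ax":0,"ay":0,"az":0},{"jaw":0.2,"tx":0,"ty":0,"tz":8,"ax":0,"ay":0,"az":0},{"jaw":0.2,"tx":-2,"ty":0,"tz":13,"ax":0,"ay":0,"az":0},{"jaw":0.2,"tx":-5,"ty":0,"tz":14,"ax":0,"ay":0,"az":0},{"jaw":0.2,"tx":-5,"ty":0,"tz":14,"ax":0,"ay":0,"az":0}]'
python3 - <<'E'
from h import *
s=manip.get_state(); print(s["clock"],s["position"],s["qpos"],s["width"])
for n in("wrist","top"):
    im=grab(n,"i_"+n); np.savez("i_%s.npz"%n,**im); print(bar(im))
    for c,z in (("blue",.229),("green",.217),("yellow",.205)):
        for b in blobs(im,c,8):
            p=np.nanmedian(cloud(im)[b[2]],0)
            if np.hypot(p[0]-.604,p[1]-.18)<.18: print(c,b[0],p)
    print(strap(im,.48,.18,.08,.229,.008), ring(im,.523,.178,.055,.169,.005))
E
```

```text
clock: 13.02
position: [0.605, 0.1796, 0.2596]
ee_rot: [0.0, 0.783, 0.623, 0.001]
contact_force: [-2.6, 0.4, 5.1]
width: 0.0131
gripper_force: 48.8
clock: 14.28
position: [0.6042, 0.1795, 0.2596]
ee_rot: [-0.0, 0.581, 0.814, 0.0]
contact_force: [-3.8, 0.4, 6.8]
width: 0.0133
gripper_force: 48.9
clock: 15.28
position: [0.5542, 0.1793, 0.3997]
ee_rot: [0.001, 0.58, 0.814, 0.001]
contact_force: [0.5, 0.5, -0.8]
width: 0.0513
gripper_force: 0.0
15.275 [0.55424749 0.17931416 0.39972112] [ 1.93418344e-01  2.43503649e-01  1.14651718e+00  1.00346581e-04
  1.74757098e+00 -1.38939232e-01] 0.05134875729558297
(array([0.6051, 0.179 ]), array([0.0122, 0.0592]), np.float32(107.8), 949)
blue [217.68543046 183.30463576] [0.49159696 0.16125981 0.21769913]
(array([0.49048381, 0.15977685, 0.22812577]), ((0.4899480938911438, 0.15916840732097626), (0.008293701335787773, 0.015528355725109577), 32.567325592041016), 154) (array([0.52341846, 0.17937961]), np.float64(0.03801410907342611), 609)
(array([0.6047, 0.1795]), array([0.013 , 0.0587]), np.float32(107.5), 129)
blue [198.53846154 206.61538462] [0.48670149 0.15754582 0.21977248]
(array([0.48887437, 0.15969823, 0.22891239]), ((0.48884978890419006, 0.15980009734630585), (0.007103082723915577, 0.015205111354589462), 35.33496856689453), 22) (array([0.52236135, 0.17999284]), np.float64(0.03839011652593963), 112)
```

View pics/i_wrist.png

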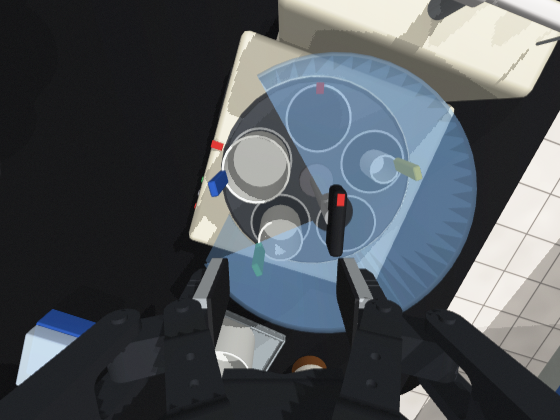

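Bay view: L stands at the bay, blue strap at (217,183); the red mark on the carousel is at (320,88).

```bash
python3 -m pendant '[{"jaw":0.2,"tx":-3,"ty":-1,"tz":0,"ax":0,"ay":0,"az":6},{"jaw":0.2,"tx":-6.5,"ty":-1.95,"tz":-3,"ax":0,"ay":0,"az":13},{"jaw":0.2,"tx":-6.5,"ty":-1.95,"tz":-8,"ax":0,"ay":0,"az":13.5},{"jaw":0.2,"tx":-6.5,"ty":-1.95,"tz":-13,"ax":0,"ay":0,"az":13.5},{"jaw":0.2,"tx":-6.5,"ty":-1.95,"tz":-18,"ax":0,"ay":0,"az":13.5},{"jaw":0.2,"tx":-6.5,"ty":-1.95,"tz":-20.3,"ax":0,"ay":0,"az":13.5},{"jaw":0.2,"tx":-6.5,"ty":-1.95,"tz":-20.3,"ax":0,"ay":0,"az":13.5},{"jaw":-1,"tx":-6.5,"ty":-1.95,"tz":-20.3,"ax":0,"ay":0,"az":13.5},{"jaw":-1,"tx":-6.5,"ty":-1.95,"tz":-20.3,"ax":0,"ay":0,"az":13.5},{"jaw":-1,"tx":-6.5,"ty":-1.95,"tz":-20.3,"ax":0,"ay":0,"az":13.5}]' 80; python3 -m pendant '[{"jaw":-1,"tx":0,"ty":0,"tz":0,"ax":0,"ay":0,"az":0},{"jaw":-1,"tx":0,"ty":0,"tz":0.5,"ax":0,"ay":0,"az":0},{"jaw":-1,"tx":0,"ty":0,"tz":2,"ax":0,"ay":0,"az":0},{"jaw":-1,"tx":0,"ty":0,"tz":5,"ax":0,"ay":0,"az":0},{"jaw":-1,"tx":0,"ty":0,"tz":9,"ax":0,"ay":0,"az":0},{"jaw":-1,"tx":0,"ty":0,"tz":13,"ax":0,"ay":0,"az":0},{"jaw":-1,"tx":0,"ty":0,"tz":13,"ax":0,"ay":0,"az":0}]'
python3 - <<'E'
from h import *
s=manip.get_state(); print(s["clock"],s["position"],s["ee_rot"],s["qpos"],s["width"])
t=grab("top","j"); 
for z in (.29,.3,.31): print(ring(t,.523,.178,.06,z,.006))
print(bar(t),ring(t,.5615,-.2117,.075,.099,.005))
E
```

```text
clock: 16.62
position: [0.4906, 0.1597, 0.1952]
ee_rot: [0.001, 0.481, 0.877, 0.001]
contact_force: [-0.1, -0.8, -2.2]
width: 0.0068
gripper_force: 78.2
clock: 17.5
position: [0.4921, 0.16, 0.329]
ee_rot: [0.004, 0.481, 0.877, 0.003]
contact_force: [-0.1, 0.1, -0.9]
width: 0.0067
gripper_force: 78.2
17.5 [0.4921208  0.16000984 0.32898116] [0.00360463 0.48091123 0.87675689 0.00295754] [ 1.79807841e-01  1.42216836e-01  1.44350310e+00  5.22314075e-05
  1.54654752e+00 -3.87590146e-01] 0.006686891677721022
(array([0.5251037 , 0.17995886]), np.float64(0.0372825896026272), 42)
(array([0.52471524, 0.18268299]), np.float64(0.03905895742530437), 78)
(array([0.52483269, 0.18276227]), np.float64(0.03896218939358134), 24)
(array([0.5927, 0.1785]), array([0.0432, 0.06  ]), np.float32(165.5), 119) (array([ 0.57044169, -0.18604107]), np.float64(0.050001643356009616), 122)
```

XL has been knocked from (0.563,-0.213) to about (0.570,-0.186). I'll check whether it is still flat.

```bash
cat >> h.py <<'E'
def xl(im,x0=.5615,y0=-.2117):
    w=cloud(im); c,r,n=ring(im,x0,y0,.085,.099,.012)
    m=(abs(np.hypot(w[...,0]-c[0],w[...,1]-c[1])-.0505)<.005)&(abs(w[...,2]-.1)<.02)
    p=w[m]; f=np.linalg.lstsq(np.c_[p[:,:2]-c,np.ones(len(p))],p[:,2],rcond=None)[0]
    s=strap(im,*c,.075,.159,.012); d=s[0][:2]-c
    return "centre",np.round(c,4),"r",round(r,4),n,"slope,z",np.round(f,3),"strap",np.round(s[0],4),"dir",round(np.degrees(np.arctan2(d[1],d[0])),1)
E
python3 - <<'E'
from h import *
for n in ("top","scene"):
    t=grab(n,"k_"+n); print(xl(t))
a=cv2.imread("pics/k_top.png")[90:250,270:470]; b=cv2.imread("pics/k_scene.png")[130:290,240:440]
cv2.imwrite("pics/k.png",cv2.resize(np.hstack([a,b]),None,fx=2,fy=2,interpolation=cv2.INTER_CUBIC))
E
```

```text
('centre', array([ 0.5703, -0.1857]), 'r', np.float64(0.0501), 195, 'slope,z', array([-0.005, -0.011,  0.095]), 'strap', array([ 0.5962, -0.2296,  0.1572]), 'dir', np.float64(-59.5))
('centre', array([0., 0.]), 'r', np.float64(0.0), 0, 'slope,z', array([0., 0., 0.]), 'strap', array([nan, nan, nan]), 'dir', np.float64(nan))h.py:24: RuntimeWarning: Mean of empty slice.
  p=w[m]; r=cv2.minAreaRect(p[:,:2].astype(np.float32)); return p.mean(0),r,len(p)
  ret = um.true_divide(
```

View pics/k.png

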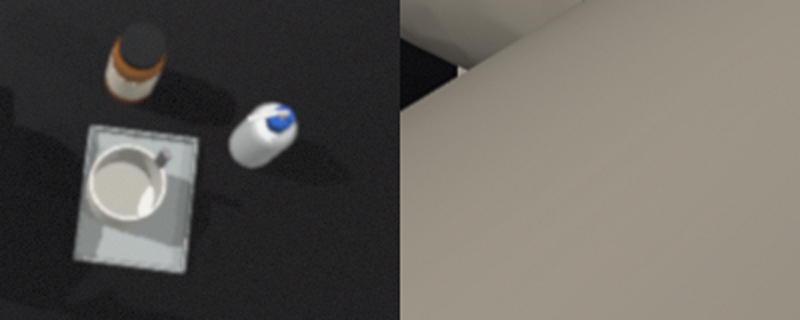

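XL stands flat against the tray's left wall at (126,183) in the crop, handle direction unchanged. The centre is well within tolerance, so I'll leave it there and nest L at the new position.

```bash
python3 -m pendant '[{"jaw":-1,"tx":0,"ty":0,"tz":3,"ax":0,"ay":0,"az":0},{"jaw":-1,"tx":-1,"ty":0,"tz":6,"ax":0,"ay":0,"az":-4},{"jaw":-1,"tx":-2,"ty":-3,"tz":6.5,"ax":0,"ay":0,"az":-12},{"jaw":-1,"tx":-2,"ty":-7,"tz":6.5,"ax":0,"ay":0,"az":-21},{"jaw":-1,"tx":-2,"ty":-11,"tz":6.5,"ax":0,"ay":0,"az":-30},{"jaw":-1,"tx":-1,"ty":-15,"tz":6.5,"ax":0,"ay":0,"az":-39},{"jaw":-1,"tx":0,"ty":-19,"tz":6.5,"ax":0,"ay":0,"az":-48},{"jaw":-1,"tx":1,"ty":-23,"tz":6,"ax":0,"ay":0,"az":-57},{"jaw":-1,"tx":3,"ty":-26,"tz":4,"ax":0,"ay":0,"az":-66},{"jaw":-1,"tx":5,"ty":-28,"tz":3,"ax":0,"ay":0,"az":-75}]'; python3 -m pendant '[{"jaw":-1,"tx":1,"ty":-1,"tz":0,"ax":0,"ay":0,"az":-9},{"jaw":-1,"tx":2.5,"ty":-2,"tz":0,"ax":0,"ay":0,"az":-18},{"jaw":-1,"tx":4,"ty":-3.2,"tz":-1,"ax":0,"ay":0,"az":-27},{"jaw":-1,"tx":5,"ty":-3.2,"tz":-2,"ax":0,"ay":0,"az":-36},{"jaw":-1,"tx":5,"ty":-3.2,"tz":-3,"ax":0,"ay":0,"az":-45},{"jaw":-1,"tx":5,"ty":-3.2,"tz":-3,"ax":0,"ay":0,"az":-54},{"jaw":-1,"tx":5,"ty":-3.2,"tz":-3,"ax":0,"ay":0,"az":-63},{"jaw":-1,"tx":5,"ty":-3.2,"tz":-3,"ax":0,"ay":0,"az":-72},{"jaw":-1,"tx":5,"ty":-3.2,"tz":-3,"ax":0,"ay":0,"az":-77.5},{"jaw":-1,"tx":5,"ty":-3.2,"tz":-3,"ax":0,"ay":0,"az":-77.5}]'
python3 - <<'E'
from h import *
s=manip.get_state(); print(s["clock"],s["position"],s["ee_rot"],s["qpos"],s["width"])
for n in("top","wrist"):
    t=grab(n,"l_"+n); np.savez("l_%s.npz"%n,**t)
    w=cloud(t); m=(np.hypot(w[...,0]-.57,w[...,1]+.186)<.08)&(w[...,2]>.2)&(w[...,2]<.5); print(n,np.histogram(w[m][:,2],np.arange(.2,.4,.01))[0])
    for z in (.29,.3,.31): print(ring(t,.57,-.186,.055,z,.007))
    print(xl(t,.57,-.186))
E
```

```text
clock: 18.9
position: [0.5395, -0.1217, 0.3515]
ee_rot: [-0.002, 0.917, 0.4, -0.002]
contact_force: [-1.1, 0.5, -1.7]
width: 0.0068
gripper_force: 78.4
clock: 20.15
position: [0.5896, -0.1521, 0.3226]
ee_rot: [-0.0, 0.966, -0.258, -0.002]
contact_force: [0.2, -0.5, -1.3]
width: 0.0069
gripper_force: 78.4
20.15 [ 0.58960143 -0.15212359  0.32261471] [-2.13459512e-04  9.66084825e-01 -2.58219664e-01 -1.63419958e-03] [-3.66774582e-01  2.96383033e-01  1.25433116e+00  8.00762724e-05
  1.59417365e+00  1.72638204e+00] 0.006863059250572798
top [  0 353 171  45  46  45  43  41  39 104   6   3  10  19  16  13  18  56
  32]
(array([ 0.56904738, -0.18230359]), np.float64(0.038285443960338034), 98)
(array([ 0.56978524, -0.18265608]), np.float64(0.03833368203317047), 92)
(array([ 0.58554048, -0.14703746]), np.float64(0.0037343129570054368), 5)
('centre', array([ 0.5702, -0.1859]), 'r', np.float64(0.0501), 104, 'slope,z', array([-0.001,  0.008,  0.095]), 'strap', array([nan, nan, nan]), 'dir', np.float64(nan))
wrist [   0 2093 2987  949 1034 1076 1199 1372 1563 2693  109  118  200  755
  950 1482 1767 5794 6130]
(array([ 0.57220211, -0.18430669]), np.float64(0.0381754527528733), 2411)
(array([ 0.57152168, -0.18457504]), np.float64(0.03813608973709193), 2266)
(array([ 0.59353152, -0.15303335]), np.float64(0.004626342975932411), 167)
('centre', array([ 0.5726, -0.1884]), 'r', np.float64(0.0497), 496, 'slope,z', array([ 0.041, -0.009,  0.096]), 'strap', array([ 0.5984, -0.2316,  0.1583]), 'dir', np.float64(-59.1))h.py:24: RuntimeWarning: Mean of empty slice.
  p=w[m]; r=cv2.minAreaRect(p[:,:2].astype(np.float32)); return p.mean(0),r,len(p)
  ret = um.true_divide(
```

View pics/l_wrist.png

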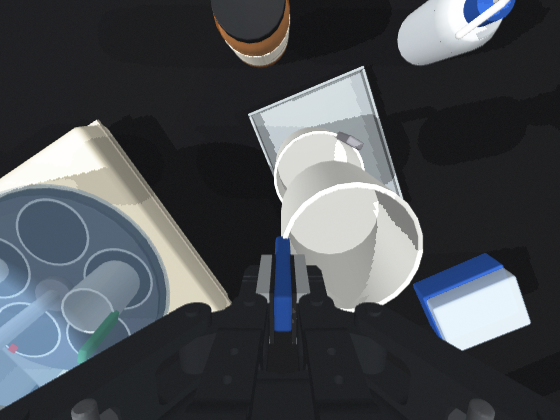

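Wrist view: L is held by its blue strap (283,285), rim at (352,248), with XL below it at (318,172). A small y shift is needed before lowering.

```bash
python3 -m pendant '[{"jaw":-1,"tx":0.1,"ty":-0.35,"tz":-3,"ax":0,"ay":0,"az":0},{"jaw":-1,"tx":0.1,"ty":-0.35,"tz":-7,"ax":0,"ay":0,"az":0},{"jaw":-1,"tx":0.1,"ty":-0.35,"tz":-10,"ax":0,"ay":0,"az":0},{"jaw":-1,"tx":0.1,"ty":-0.35,"tz":-13,"ax":0,"ay":0,"az":0},{"jaw":-1,"tx":0.1,"ty":-0.35,"tz":-16,"ax":0,"ay":0,"az":0},{"jaw":-1,"tx":0.1,"ty":-0.35,"tz":-18.5,"ax":0,"ay":0,"az":0},{"jaw":-1,"tx":0.1,"ty":-0.35,"tz":-19.5,"ax":0,"ay":0,"az":0},{"jaw":-1,"tx":0.1,"ty":-0.35,"tz":-19.5,"ax":0,"ay":0,"az":0}]'; python3 -m pendant '[{"jaw":-1,"tx":0,"ty":0,"tz":-0.5,"ax":0,"ay":0,"az":0},{"jaw":-1,"tx":0,"ty":0,"tz":-0.9,"ax":0,"ay":0,"az":0},{"jaw":-1,"tx":0,"ty":0,"tz":-0.9,"ax":0,"ay":0,"az":0}]'
python3 - <<'E'
from h import *
s=manip.get_state(); print(s["clock"],s["position"],s["ee_rot"],s["width"],s["contact_force"])
for n in("top","wrist"):
    t=grab(n,"m_"+n)
    for z in (.085,.09,.095,.1): print(z,ring(t,.57,-.186,.043,z,.003))
    print(xl(t,.57,-.186))
E
```

```text
clock: 21.25
position: [0.5909, -0.1558, 0.1288]
ee_rot: [-0.0, 0.966, -0.259, -0.001]
contact_force: [0.8, 0.6, -1.8]
width: 0.0072
gripper_force: 78.5
clock: 21.62
position: [0.5911, -0.1559, 0.1204]
ee_rot: [0.0, 0.966, -0.259, 0.0]
contact_force: [-0.8, 0.8, -1.3]
width: 0.0067
gripper_force: 78.4
21.625 [ 0.59112574 -0.15586044  0.12041762] [ 5.34672448e-05  9.65953408e-01 -2.58716079e-01  1.94212145e-05] 0.00671241755121417 [-0.83749656  0.78774948 -1.32181234]
0.085 (array([ 0.57036684, -0.18576419]), np.float64(0.038475543148967846), 11)
0.09 (array([ 0.57122789, -0.18536728]), np.float64(0.038349888341866), 19)
0.095 (array([ 0.57173221, -0.18644633]), np.float64(0.0386691914350058), 33)
0.1 (array([ 0.57122231, -0.18533432]), np.float64(0.03826302366188239), 6)
('centre', array([ 0.575 , -0.1845]), 'r', np.float64(0.0446), 99, 'slope,z', array([-0.002, -0.051,  0.097]), 'strap', array([ 0.5907, -0.1866,  0.1599]), 'dir', np.float64(-7.7))
0.085 (array([ 0.57377206, -0.18797748]), np.float64(0.03815784838551565), 945)
0.09 (array([ 0.57376839, -0.18793828]), np.float64(0.03818705627927479), 974)
0.095 (array([ 0.57290714, -0.18839965]), np.float64(0.038093683235804705), 1927)
0.1 (array([ 0.57293304, -0.18659168]), np.float64(0.0378764956006198), 78)
('centre', array([ 0.5736, -0.1911]), 'r', np.float64(0.0443), 6816, 'slope,z', array([ 0.064, -0.038,  0.094]), 'strap', array([ 0.5983, -0.1761,  0.1604]), 'dir', np.float64(31.3))
```

```bash
python3 -m pendant '[{"jaw":-1,"tx":0,"ty":0,"tz":-0.3,"ax":0,"ay":0,"az":0},{"jaw":-1,"tx":0,"ty":0,"tz":-0.4,"ax":0,"ay":0,"az":0},{"jaw":-1,"tx":0,"ty":0,"tz":-0.4,"ax":0,"ay":0,"az":0},{"jaw":-0.2,"tx":0,"ty":0,"tz":-0.4,"ax":0,"ay":0,"az":0},{"jaw":-0.2,"tx":0,"ty":0,"tz":-0.4,"ax":0,"ay":0,"az":0},{"jaw":-0.2,"tx":0,"ty":0,"tz":-0.4,"ax":0,"ay":0,"az":0},{"jaw":-0.2,"tx":0,"ty":0,"tz":2,"ax":0,"ay":0,"az":0},{"jaw":-0.2,"tx":0,"ty":0,"tz":7,"ax":0,"ay":0,"az":0},{"jaw":-0.2,"tx":0,"ty":0,"tz":12,"ax":0,"ay":0,"az":0},{"jaw":0.2,"tx":0,"ty":0,"tz":18,"ax":0,"ay":0,"az":0}]'
python3 - <<'E'
from h import *
s=manip.get_state(); print(s["clock"],s["position"],s["ee_rot"],s["width"],s["qpos"][5])
for n in("top","wrist"):
    t=grab(n,"n_"+n)
    for z in (.09,): print(z,ring(t,.57,-.186,.044,z,.003))
    print(xl(t,.57,-.186),strap(t,.59,-.155,.02,.15,.01)); print(bar(t))
E
```

```text
clock: 22.98
position: [0.5906, -0.1557, 0.3013]
ee_rot: [-0.0, 0.966, -0.259, -0.001]
contact_force: [1.1, -1.4, 0.5]
width: 0.0504
gripper_force: 0.0
22.975 [ 0.59063456 -0.15569632  0.30132601] [-4.13771825e-05  9.65937964e-01 -2.58772673e-01 -7.43312600e-04] 0.050396731381670154 1.72273945082845
0.09 (array([ 0.5713118 , -0.18618274]), np.float64(0.03816145579013518), 83)
('centre', array([ 0.5708, -0.1854]), 'r', np.float64(0.0465), 276, 'slope,z', array([-0.   , -0.018,  0.095]), 'strap', array([ 0.5923, -0.1972,  0.1539]), 'dir', np.float64(-28.9)) (array([ 0.58963832, -0.15220511,  0.14875965]), ((0.5899213552474976, -0.1525917798280716), (0.00710710184648633, 0.01373396348208189), 62.35079574584961), 20)
(array([0.6038, 0.1794]), array([0.0128, 0.0586]), np.float32(109.2), 132)
0.09 (array([ 0.57244983, -0.18849562]), np.float64(0.038158066578134496), 564)
('centre', array([ 0.5716, -0.1879]), 'r', np.float64(0.0463), 1743, 'slope,z', array([ 0.049, -0.009,  0.095]), 'strap', array([ 0.5955, -0.1997,  0.155 ]), 'dir', np.float64(-26.2)) (array([ 0.59236711, -0.15549868,  0.14948304]), ((0.591587245464325, -0.1550910770893097), (0.006900942884385586, 0.01607649028301239), 60.15996551513672), 140)
(array([0., 0.]), array([0., 0.]), np.float32(0.0), 0)
```

```bash
python3 -m pendant '[{"jaw":0.2,"tx":0,"ty":1,"tz":4,"ax":0,"ay":0,"az":9},{"jaw":0.2,"tx":0,"ty":5,"tz":8,"ax":0,"ay":0,"az":19},{"jaw":0.2,"tx":0,"ty":10,"tz":10,"ax":0,"ay":0,"az":29},{"jaw":0.2,"tx":0,"ty":15,"tz":10,"ax":0,"ay":0,"az":39},{"jaw":0.2,"tx":0,"ty":20,"tz":10,"ax":0,"ay":0,"az":49},{"jaw":0.2,"tx":0.5,"ty":24,"tz":10,"ax":0,"ay":0,"az":59},{"jaw":0.2,"tx":1,"ty":28,"tz":10,"ax":0,"ay":0,"az":69},{"jaw":0.2,"tx":1.4,"ty":31,"tz":10,"ax":0,"ay":0,"az":79},{"jaw":0.2,"tx":1.4,"ty":33,"tz":10,"ax":0,"ay":0,"az":89},{"jaw":0.2,"tx":1.4,"ty":33.5,"tz":10,"ax":0,"ay":0,"az":99}]'; python3 -m pendant '[{"jaw":0.2,"tx":0,"ty":0,"tz":0,"ax":0,"ay":0,"az":10},{"jaw":0.2,"tx":0,"ty":0,"tz":0,"ax":0,"ay":0,"az":20},{"jaw":0.2,"tx":0,"ty":0,"tz":-2,"ax":0,"ay":0,"az":30},{"jaw":0.2,"tx":0,"ty":0,"tz":-5,"ax":0,"ay":0,"az":39},{"jaw":0.2,"tx":0,"ty":0,"tz":-6,"ax":0,"ay":0,"az":39.5},{"jaw":0.2,"tx":0,"ty":0,"tz":-6,"ax":0,"ay":0,"az":39.5}]'
python3 - <<'E'
from h import *
s=manip.get_state(); print(s["clock"],s["position"],s["ee_rot"],s["width"],s["qpos"][5])
t=grab("wrist","o"); print(bar(t))
E
```

```text
clock: 24.32
position: [0.605, 0.1807, 0.3996]
ee_rot: [-0.0, 0.822, 0.57, -0.0]
contact_force: [-0.1, -0.6, -1.3]
width: 0.051
gripper_force: 0.0
clock: 25.08
position: [0.605, 0.1791, 0.3398]
ee_rot: [-0.0, 0.585, 0.811, -0.0]
contact_force: [-0.3, -0.6, -0.3]
width: 0.0515
gripper_force: 0.0
25.075 [0.60499171 0.17905238 0.33976294] [-4.36965705e-04  5.85073609e-01  8.10979941e-01 -4.64968235e-04] 0.051476827233116376 -0.14331970582734413
(array([0.6053, 0.1794]), array([0.0117, 0.0591]), np.float32(107.8), 1533)
```

```bash
python3 -m pendant '[{"jaw":0.2,"tx":0,"ty":0,"tz":-4,"ax":0,"ay":0,"az":0},{"jaw":0.2,"tx":0,"ty":0,"tz":-7.5,"ax":0,"ay":0,"az":0},{"jaw":0.2,"tx":0,"ty":0,"tz":-8.2,"ax":0,"ay":0,"az":0},{"jaw":0.2,"tx":0,"ty":0,"tz":-8.2,"ax":0,"ay":0,"az":0},{"jaw":-1,"tx":0,"ty":0,"tz":-8.2,"ax":0,"ay":0,"az":0},{"jaw":-1,"tx":0,"ty":0,"tz":-8.2,"ax":0,"ay":0,"az":0},{"jaw":-1,"tx":0,"ty":0,"tz":-8.2,"ax":0,"ay":0,"az":0},{"jaw":-1,"tx":0,"ty":0,"tz":-8.2,"ax":0,"ay":0,"az":0}]' 60; python3 -m pendant '[{"jaw":-1,"tx":0,"ty":0,"tz":0,"ax":0,"ay":0,"az":-1},{"jaw":-1,"tx":0,"ty":0,"tz":0,"ax":0,"ay":0,"az":-3},{"jaw":-1,"tx":0,"ty":0,"tz":0,"ax":0,"ay":0,"az":-7},{"jaw":-1,"tx":0,"ty":0,"tz":0,"ax":0,"ay":0,"az":-13},{"jaw":-1,"tx":0,"ty":0,"tz":0,"ax":0,"ay":0,"az":-20},{"jaw":-1,"tx":0,"ty":0,"tz":0,"ax":0,"ay":0,"az":-27},{"jaw":-1,"tx":0,"ty":0,"tz":0,"ax":0,"ay":0,"az":-34},{"jaw":-1,"tx":0,"ty":0,"tz":0,"ax":0,"ay":0,"az":-41},{"jaw":-1,"tx":0,"ty":0,"tz":0,"ax":0,"ay":0,"az":-48},{"jaw":-1,"tx":0,"ty":0,"tz":0,"ax":0,"ay":0,"az":-55}]'; python3 -m pendant '[{"jaw":-1,"tx":0,"ty":0,"tz":0,"ax":0,"ay":0,"az":-5},{"jaw":-1,"tx":0,"ty":0,"tz":0,"ax":0,"ay":0,"az":-10},{"jaw":-1,"tx":0,"ty":0,"tz":0,"ax":0,"ay":0,"az":-13.5},{"jaw":-1,"tx":0,"ty":0,"tz":0,"ax":0,"ay":0,"az":-15.5},{"jaw":-1,"tx":0,"ty":0,"tz":0,"ax":0,"ay":0,"az":-16.5},{"jaw":-1,"tx":0,"ty":0,"tz":0,"ax":0,"ay":0,"az":-16.5},{"jaw":-1,"tx":0,"ty":0,"tz":0,"ax":0,"ay":0,"az":-16.5}]'; python3 -m pendant '[{"jaw":0.2,"tx":0,"ty":0,"tz":0,"ax":0,"ay":0,"az":0},{"jaw":0.2,"tx":0,"ty":0,"tz":0,"ax":0,"ay":0,"az":0},{"jaw":0.2,"tx":0,"ty":0,"tz":0,"ax":0,"ay":0,"az":0},{"jaw":0.2,"tx":0,"ty":0,"tz":3,"ax":0,"ay":0,"az":0},{"jaw":0.2,"tx":0,"ty":0,"tz":8,"ax":0,"ay":0,"az":5},{"jaw":0.2,"tx":-2,"ty":0,"tz":12,"ax":0,"ay":0,"az":15},{"jaw":0.2,"tx":-5,"ty":0,"tz":14,"ax":0,"ay":0,"az":25},{"jaw":0.2,"tx":-5,"ty":0,"tz":14,"ax":0,"ay":0,"az":35},{"jaw":0.2,"tx":-5,"ty":0,"tz":14,"ax":0,"ay":0,"az":45},{"jaw":0.2,"tx":-5,"ty":0,"tz":14,"ax":0,"ay":0,"az":54}]'
python3 - <<'E'
from h import *
s=manip.get_state(); print(s["clock"],s["position"],s["ee_rot"],s["qpos"][5],s["width"])
for n in("wrist","top"):
    im=grab(n,"p_"+n); np.savez("p_%s.npz"%n,**im); print(bar(im))
    print(strap(im,.5,.18,.06,.217,.008), ring(im,.523,.178,.045,.157,.005))
E
```

```text
clock: 26.12
position: [0.6044, 0.1787, 0.2616]
ee_rot: [0.001, 0.584, 0.812, 0.0]
contact_force: [-4.0, -1.4, 9.4]
width: 0.0107
gripper_force: 85.7
clock: 27.38
position: [0.6051, 0.1786, 0.2617]
ee_rot: [0.001, 0.894, 0.449, 0.001]
contact_force: [-2.1, -1.3, 9.1]
width: 0.0106
gripper_force: 91.2
clock: 28.25
position: [0.6053, 0.1785, 0.2617]
ee_rot: [0.001, 0.948, 0.317, 0.001]
contact_force: [-3.2, -2.9, 9.1]
width: 0.0111
gripper_force: 91.8
clock: 29.5
position: [0.555, 0.1792, 0.3981]
ee_rot: [-0.0, 0.699, 0.715, -0.0]
contact_force: [0.6, -0.4, 0.7]
width: 0.0512
gripper_force: 0.0
29.5 [0.5550243  0.17920957 0.39807104] [-1.32569960e-04  6.98935559e-01  7.15184620e-01 -1.61585886e-04] 0.17004970045224352 0.0512108349871372
(array([0.6051, 0.1788]), array([0.0598, 0.0124]), np.float32(36.2), 1029)
(array([0.49958785, 0.19252975, 0.21675713]), ((0.49898144602775574, 0.19190837442874908), (0.016396697610616684, 0.00800503883510828), 59.903839111328125), 132) (array([0.52339206, 0.17844658]), np.float64(0.02715534551632458), 386)
(array([0.6039, 0.1794]), array([0.0581, 0.0119]), np.float32(37.1), 127)
(array([0.49792474, 0.19215559, 0.21559503]), ((0.4982855021953583, 0.19329901039600372), (0.01490570604801178, 0.007630361244082451), 62.369380950927734), 23) (array([0.52226739, 0.17918421]), np.float64(0.027374759906370384), 85)
```

View pics/p_wrist.png

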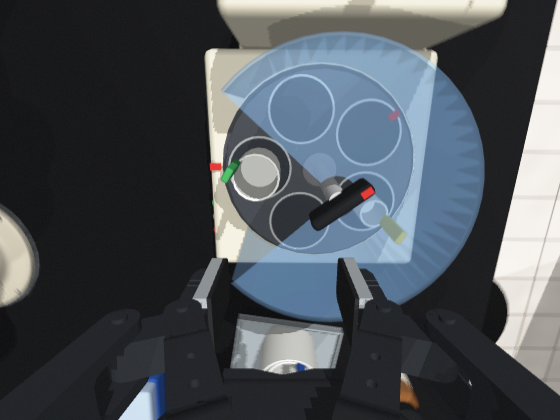

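M stands at the bay, green strap at (230,173); S (yellow strap at (392,230)) is upright behind.

```bash
python3 -m pendant '[{"jaw":0.2,"tx":-3,"ty":0.6,"tz":0,"ax":0,"ay":0,"az":-10},{"jaw":0.2,"tx":-5.6,"ty":1.3,"tz":-2,"ax":0,"ay":0,"az":-20},{"jaw":0.2,"tx":-5.6,"ty":1.3,"tz":-6,"ax":0,"ay":0,"az":-30},{"jaw":0.2,"tx":-5.6,"ty":1.3,"tz":-11,"ax":0,"ay":0,"az":-31},{"jaw":0.2,"tx":-5.6,"ty":1.3,"tz":-16,"ax":0,"ay":0,"az":-31},{"jaw":0,"tx":-5.6,"ty":1.3,"tz":-20,"ax":0,"ay":0,"az":-31},{"jaw":0,"tx":-5.6,"ty":1.3,"tz":-21.2,"ax":0,"ay":0,"az":-31},{"jaw":-1,"tx":-5.6,"ty":1.3,"tz":-21.2,"ax":0,"ay":0,"az":-31},{"jaw":-1,"tx":-5.6,"ty":1.3,"tz":-21.2,"ax":0,"ay":0,"az":-31},{"jaw":-1,"tx":-5.6,"ty":1.3,"tz":-21.2,"ax":0,"ay":0,"az":-31}]' 80; python3 -m pendant '[{"jaw":-1,"tx":0,"ty":0,"tz":0,"ax":0,"ay":0,"az":0},{"jaw":-1,"tx":0,"ty":0,"tz":0.5,"ax":0,"ay":0,"az":0},{"jaw":-1,"tx":0,"ty":0,"tz":2,"ax":0,"ay":0,"az":0},{"jaw":-1,"tx":0,"ty":0,"tz":6,"ax":0,"ay":0,"az":0},{"jaw":-1,"tx":0,"ty":0,"tz":11,"ax":0,"ay":0,"az":0},{"jaw":-1,"tx":0,"ty":0,"tz":16,"ax":0,"ay":0,"az":0},{"jaw":-1,"tx":0,"ty":0,"tz":19,"ax":0,"ay":0,"az":0},{"jaw":-1,"tx":-2,"ty":-2,"tz":19,"ax":0,"ay":0,"az":0},{"jaw":-1,"tx":-3,"ty":-6,"tz":19,"ax":0,"ay":0,"az":0},{"jaw":-1,"tx":-3,"ty":-11,"tz":19,"ax":0,"ay":0,"az":0}]';python3 -m pendant '[{"jaw":-1,"tx":0,"ty":-5,"tz":0,"ax":0,"ay":0,"az":0},{"jaw":-1,"tx":1,"ty":-10,"tz":0,"ax":0,"ay":0,"az":0},{"jaw":-1,"tx":3,"ty":-15,"tz":-1,"ax":0,"ay":0,"az":0},{"jaw":-1,"tx":5,"ty":-20,"tz":-3,"ax":0,"ay":0,"az":0},{"jaw":-1,"tx":7,"ty":-24,"tz":-5,"ax":0,"ay":0,"az":0},{"jaw":-1,"tx":7.8,"ty":-25.4,"tz":-6,"ax":0,"ay":0,"az":0},{"jaw":-1,"tx":7.8,"ty":-25.4,"tz":-6,"ax":0,"ay":0,"az":0},{"jaw":-1,"tx":7.8,"ty":-25.4,"tz":-6,"ax":0,"ay":0,"az":0}]'
python3 - <<'E'
from h import *
s=manip.get_state(); print(s["clock"],s["position"],s["ee_rot"],s["width"],s["qpos"][5])
for n in("top","wrist"):
    t=grab(n,"q_"+n); np.savez("q_%s.npz"%n,**t); w=cloud(t)
    m=(np.hypot(w[...,0]-.57,w[...,1]+.186)<.04)&(w[...,2]>.12)&(w[...,2]<.4); print(n,np.histogram(w[m][:,2],np.arange(.2,.34,.01))[0])
    for z in (.275,.283,.29): print(z,ring(t,.57,-.186,.045,z,.005))
    print(ring(t,.57,-.186,.044,.09,.004)); print(xl(t,.57,-.186))
E
```

```text
clock: 30.85
position: [0.5001, 0.1923, 0.1878]
ee_rot: [0.0, 0.866, 0.5, 0.001]
contact_force: [0.6, 0.7, -0.9]
width: 0.0064
gripper_force: 77.9
clock: 32.1
position: [0.4683, 0.0817, 0.3776]
ee_rot: [0.0, 0.865, 0.501, 0.001]
contact_force: [1.2, -1.0, -0.7]
width: 0.0062
gripper_force: 78.3
clock: 33.1
position: [0.5469, -0.1706, 0.3175]
ee_rot: [0.0, 0.866, 0.501, 0.001]
contact_force: [0.2, -0.5, -0.5]
width: 0.0064
gripper_force: 78.2
33.1 [ 0.54693924 -0.17062569  0.31752447] [1.41865331e-04 8.65733758e-01 5.00504474e-01 5.58684002e-04] 0.00638940372050758 0.09812017702974868
top [ 0  1  6 12  8 13 13 11 16  0  0  0  0  0]
0.275 (array([ 0.5707283 , -0.18453743]), np.float64(0.029152754292853578), 11)
0.283 (array([ 0.57120885, -0.18394398]), np.float64(0.02850664430370734), 15)
0.29 (array([ 0.57152752, -0.18456502]), np.float64(0.02903969766027282), 9)
(array([ 0.57083488, -0.18633479]), np.float64(0.03810532029023528), 65)
('centre', array([ 0.5704, -0.1855]), 'r', np.float64(0.0465), 205, 'slope,z', array([ 0.004, -0.004,  0.095]), 'strap', array([ 0.5905, -0.1531,  0.1498]), 'dir', np.float64(58.3))
wrist [   0    7 2206  651  738  771  791  884 1763  101  114  125  428  715]
0.275 (array([ 0.57058709, -0.18415048]), np.float64(0.027244462844402222), 884)
0.283 (array([ 0.57076249, -0.18476897]), np.float64(0.027182982978557098), 1749)
0.29 (array([ 0.57054677, -0.18518672]), np.float64(0.027351330330885555), 1300)
(array([ 0.57218925, -0.18718924]), np.float64(0.03801935942449911), 331)
('centre', array([ 0.5718, -0.1872]), 'r', np.float64(0.0463), 1036, 'slope,z', array([0.005, 0.041, 0.095]), 'strap', array([ 0.5913, -0.1542,  0.1503]), 'dir', np.float64(59.4))
```

View pics/q_wrist.png

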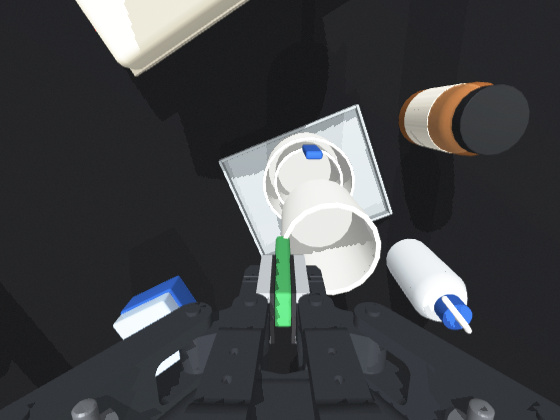

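M is held upright over L; rim at (330,250), L at (308,178) inside XL.

```bash
python3 -m pendant '[{"jaw":-1,"tx":0.1,"ty":-0.2,"tz":-3,"ax":0,"ay":0,"az":0},{"jaw":-1,"tx":0.1,"ty":-0.2,"tz":-7,"ax":0,"ay":0,"az":0},{"jaw":-1,"tx":0.1,"ty":-0.2,"tz":-10,"ax":0,"ay":0,"az":0},{"jaw":-1,"tx":0.1,"ty":-0.2,"tz":-13,"ax":0,"ay":0,"az":0},{"jaw":-1,"tx":0.1,"ty":-0.2,"tz":-16,"ax":0,"ay":0,"az":0},{"jaw":-1,"tx":0.1,"ty":-0.2,"tz":-18.5,"ax":0,"ay":0,"az":0},{"jaw":-1,"tx":0.1,"ty":-0.2,"tz":-19.5,"ax":0,"ay":0,"az":0},{"jaw":-1,"tx":0.1,"ty":-0.2,"tz":-20.2,"ax":0,"ay":0,"az":0},{"jaw":-1,"tx":0.1,"ty":-0.2,"tz":-20.5,"ax":0,"ay":0,"az":0},{"jaw":-1,"tx":0.1,"ty":-0.2,"tz":-20.5,"ax":0,"ay":0,"az":0}]'; python3 - <<'E'
from h import *
s=manip.get_state(); print(s["clock"],s["position"],s["ee_rot"],s["width"],s["contact_force"])
for n in("wrist",):
    t=grab(n,"r_"+n)
    w=cloud(t); m=(np.hypot(w[...,0]-.57,w[...,1]+.186)<.036)&(w[...,2]>.07)&(w[...,2]<.14); print(n,np.histogram(w[m][:,2],np.arange(.07,.11,.002))[0])
    for z in (.083,.087,): print(z,ring(t,.57,-.186,.034,z,.003))
E
```

```text
clock: 34.45
position: [0.5485, -0.1739, 0.1128]
ee_rot: [0.001, 0.866, 0.5, 0.001]
contact_force: [-1.3, 2.0, 3.5]
width: 0.0069
gripper_force: 78.8
34.45 [ 0.54853269 -0.17389899  0.11282545] [6.37405623e-04 8.65969279e-01 5.00096539e-01 5.03168831e-04] 0.0069097798870333925 [-1.34562009  2.01496761  3.46162199]
wrist [149 151 168 165 170 285 607  24  19  82 249  29  21  18  26  19  27  20
  26]
0.083 (array([ 0.57208622, -0.1885375 ]), np.float64(0.027242988368957104), 912)
0.087 (array([ 0.5689233 , -0.18734028]), np.float64(0.02622753139802612), 67)
```

```bash
python3 -m pendant '[{"jaw":-0.3,"tx":0,"ty":0,"tz":0,"ax":0,"ay":0,"az":0},{"jaw":-0.3,"tx":0,"ty":0,"tz":0,"ax":0,"ay":0,"az":0},{"jaw":-0.3,"tx":0,"ty":0,"tz":0,"ax":0,"ay":0,"az":0},{"jaw":-0.3,"tx":0,"ty":0,"tz":2,"ax":0,"ay":0,"az":0},{"jaw":-0.3,"tx":0,"ty":0,"tz":7,"ax":0,"ay":0,"az":0},{"jaw":-0.3,"tx":0,"ty":0,"tz":12,"ax":0,"ay":0,"az":0},{"jaw":0.2,"tx":0,"ty":0,"tz":18,"ax":0,"ay":0,"az":0},{"jaw":0.2,"tx":0,"ty":0,"tz":20,"ax":0,"ay":0,"az":0}]'
python3 - <<'E'
from h import *
s=manip.get_state(); print(s["clock"],s["position"],s["ee_rot"],s["width"],s["qpos"][5])
for n in("top","wrist"):
    t=grab(n,"s_"+n)
    print(ring(t,.571,-.187,.034,.082,.003),ring(t,.571,-.187,.043,.09,.003),ring(t,.571,-.187,.06,.099,.003)); print(bar(t))
E
```

```text
clock: 35.5
position: [0.5497, -0.1746, 0.3158]
ee_rot: [0.003, 0.866, 0.5, 0.002]
contact_force: [-0.1, -0.1, -0.5]
width: 0.0514
gripper_force: 0.0
35.5 [ 0.54965047 -0.17457817  0.3158248 ] [0.00314771 0.86600089 0.50002754 0.00223546] 0.05139117805665501 0.09536415295858838
(array([ 0.57020086, -0.18668713]), np.float64(0.027092306682071403), 38) (array([ 0.571296  , -0.18619942]), np.float64(0.037891994576540675), 65) (array([ 0.57117897, -0.18635655]), np.float64(0.049485473243894865), 94)
(array([0.604 , 0.1795]), array([0.0585, 0.0118]), np.float32(37.1), 126)
(array([ 0.5721633 , -0.18900343]), np.float64(0.02715546749531147), 336) (array([ 0.57195712, -0.18804279]), np.float64(0.03800545092324497), 549) (array([ 0.57138067, -0.18791631]), np.float64(0.04981180421575683), 821)
(array([0., 0.]), array([0., 0.]), np.float32(0.0), 0)
```

```bash
python3 -m pendant '[{"jaw":0.2,"tx":0,"ty":1,"tz":4,"ax":0,"ay":0,"az":9},{"jaw":0.2,"tx":0,"ty":5,"tz":8,"ax":0,"ay":0,"az":19},{"jaw":0.2,"tx":1,"ty":10,"tz":8.5,"ax":0,"ay":0,"az":29},{"jaw":0.2,"tx":2,"ty":15,"tz":8.5,"ax":0,"ay":0,"az":39},{"jaw":0.2,"tx":3,"ty":20,"tz":8.5,"ax":0,"ay":0,"az":49},{"jaw":0.2,"tx":4,"ty":24,"tz":8.5,"ax":0,"ay":0,"az":59},{"jaw":0.2,"tx":5,"ty":28,"tz":8.5,"ax":0,"ay":0,"az":69},{"jaw":0.2,"tx":5.6,"ty":31,"tz":8.5,"ax":0,"ay":0,"az":79},{"jaw":0.2,"tx":5.6,"ty":34,"tz":8.5,"ax":0,"ay":0,"az":89},{"jaw":0.2,"tx":5.6,"ty":35.3,"tz":8.5,"ax":0,"ay":0,"az":99}]'; python3 -m pendant '[{"jaw":0.2,"tx":0,"ty":0,"tz":0,"ax":0,"ay":0,"az":10},{"jaw":0.2,"tx":0,"ty":0,"tz":0,"ax":0,"ay":0,"az":20},{"jaw":0.2,"tx":0,"ty":0,"tz":0,"ax":0,"ay":0,"az":30},{"jaw":0.2,"tx":0,"ty":0,"tz":0,"ax":0,"ay":0,"az":40},{"jaw":0.2,"tx":0,"ty":0,"tz":-2,"ax":0,"ay":0,"az":50},{"jaw":0.2,"tx":0,"ty":0,"tz":-5,"ax":0,"ay":0,"az":57},{"jaw":0.2,"tx":0,"ty":0,"tz":-6,"ax":0,"ay":0,"az":57.5},{"jaw":0.2,"tx":0,"ty":0,"tz":-6,"ax":0,"ay":0,"az":57.5}]'
python3 - <<'E'
from h import *
s=manip.get_state(); print(s["clock"],s["position"],s["ee_rot"],s["width"],s["qpos"][5])
t=grab("wrist","t"); print(bar(t))
E
```

```text
clock: 36.85
position: [0.6038, 0.1808, 0.3936]
ee_rot: [-0.002, 0.178, 0.984, -0.0]
contact_force: [0.1, -0.2, -0.9]
width: 0.0513
gripper_force: 0.0
clock: 37.85
position: [0.6038, 0.179, 0.3348]
ee_rot: [-0.002, -0.312, 0.95, 0.0]
contact_force: [-0.6, 0.2, -0.5]
width: 0.0512
gripper_force: 0.0
37.85 [0.60378512 0.1789984  0.33480432] [-1.50188173e-03 -3.12412351e-01  9.49945372e-01  2.39775258e-04] 0.051213861810556434 -2.028507564602673
(array([0.6049, 0.1777]), array([0.0585, 0.0116]), np.float32(36.7), 1598)
```

```bash
python3 -m pendant '[{"jaw":0.2,"tx":0.1,"ty":0,"tz":-4,"ax":0,"ay":0,"az":0},{"jaw":0.2,"tx":0.1,"ty":0,"tz":-7,"ax":0,"ay":0,"az":0},{"jaw":0.2,"tx":0.1,"ty":0,"tz":-7.6,"ax":0,"ay":0,"az":0},{"jaw":0.2,"tx":0.1,"ty":0,"tz":-7.6,"ax":0,"ay":0,"az":0},{"jaw":-1,"tx":0.1,"ty":0,"tz":-7.6,"ax":0,"ay":0,"az":0},{"jaw":-1,"tx":0.1,"ty":0,"tz":-7.6,"ax":0,"ay":0,"az":0},{"jaw":-1,"tx":0.1,"ty":0,"tz":-7.6,"ax":0,"ay":0,"az":0},{"jaw":-1,"tx":0.1,"ty":0,"tz":-7.6,"ax":0,"ay":0,"az":0}]' 60; python3 -m pendant '[{"jaw":-1,"tx":0,"ty":0,"tz":0,"ax":0,"ay":0,"az":-0.7},{"jaw":-1,"tx":0,"ty":0,"tz":0,"ax":0,"ay":0,"az":-2},{"jaw":-1,"tx":0,"ty":0,"tz":0,"ax":0,"ay":0,"az":-4.5},{"jaw":-1,"tx":0,"ty":0,"tz":0,"ax":0,"ay":0,"az":-8.5},{"jaw":-1,"tx":0,"ty":0,"tz":0,"ax":0,"ay":0,"az":-13.5},{"jaw":-1,"tx":0,"ty":0,"tz":0,"ax":0,"ay":0,"az":-19.5},{"jaw":-1,"tx":0,"ty":0,"tz":0,"ax":0,"ay":0,"az":-25.5},{"jaw":-1,"tx":0,"ty":0,"tz":0,"ax":0,"ay":0,"az":-31.5},{"jaw":-1,"tx":0,"ty":0,"tz":0,"ax":0,"ay":0,"az":-37.5},{"jaw":-1,"tx":0,"ty":0,"tz":0,"ax":0,"ay":0,"az":-43.5}]'; python3 -m pendant '[{"jaw":-1,"tx":0,"ty":0,"tz":0,"ax":0,"ay":0,"az":-6},{"jaw":-1,"tx":0,"ty":0,"tz":0,"ax":0,"ay":0,"az":-12},{"jaw":-1,"tx":0,"ty":0,"tz":0,"ax":0,"ay":0,"az":-18},{"jaw":-1,"tx":0,"ty":0,"tz":0,"ax":0,"ay":0,"az":-24},{"jaw":-1,"tx":0,"ty":0,"tz":0,"ax":0,"ay":0,"az":-30},{"jaw":-1,"tx":0,"ty":0,"tz":0,"ax":0,"ay":0,"az":-36},{"jaw":-1,"tx":0,"ty":0,"tz":0,"ax":0,"ay":0,"az":-42},{"jaw":-1,"tx":0,"ty":0,"tz":0,"ax":0,"ay":0,"az":-48},{"jaw":-1,"tx":0,"ty":0,"tz":0,"ax":0,"ay":0,"az":-54},{"jaw":-1,"tx":0,"ty":0,"tz":0,"ax":0,"ay":0,"az":-60}]'; python3 -m pendant '[{"jaw":-1,"tx":0,"ty":0,"tz":0,"ax":0,"ay":0,"az":-6},{"jaw":-1,"tx":0,"ty":0,"tz":0,"ax":0,"ay":0,"az":-12},{"jaw":-1,"tx":0,"ty":0,"tz":0,"ax":0,"ay":0,"az":-18},{"jaw":-1,"tx":0,"ty":0,"tz":0,"ax":0,"ay":0,"az":-24},{"jaw":-1,"tx":0,"ty":0,"tz":0,"ax":0,"ay":0,"az":-30},{"jaw":-1,"tx":0,"ty":0,"tz":0,"ax":0,"ay":0,"az":-35},{"jaw":-1,"tx":0,"ty":0,"tz":0,"ax":0,"ay":0,"az":-38},{"jaw":-1,"tx":0,"ty":0,"tz":0,"ax":0,"ay":0,"az":-39.8},{"jaw":-1,"tx":0,"ty":0,"tz":0,"ax":0,"ay":0,"az":-40.5},{"jaw":-1,"tx":0,"ty":0,"tz":0,"ax":0,"ay":0,"az":-40.5}]'; python3 -m pendant '[{"jaw":0.2,"tx":0,"ty":0,"tz":0,"ax":0,"ay":0,"az":0},{"jaw":0.2,"tx":0,"ty":0,"tz":0,"ax":0,"ay":0,"az":0},{"jaw":0.2,"tx":0,"ty":0,"tz":0,"ax":0,"ay":0,"az":0},{"jaw":0.2,"tx":0,"ty":0,"tz":3,"ax":0,"ay":0,"az":0},{"jaw":0.2,"tx":0,"ty":0,"tz":8,"ax":0,"ay":0,"az":5},{"jaw":0.2,"tx":-2,"ty":0,"tz":12,"ax":0,"ay":0,"az":10},{"jaw":0.2,"tx":-5,"ty":0,"tz":14,"ax":0,"ay":0,"az":17},{"jaw":0.2,"tx":-5,"ty":0,"tz":14,"ax":0,"ay":0,"az":17}]'
python3 - <<'E'
from h import *
s=manip.get_state(); print(s["clock"],s["position"],s["ee_rot"],s["qpos"][5],s["width"])
for n in("wrist","top"):
    im=grab(n,"u_"+n); np.savez("u_%s.npz"%n,**im); print(bar(im))
    print(strap(im,.52,.18,.06,.205,.008), ring(im,.523,.178,.035,.145,.005))
E
```

```text
clock: 38.9
position: [0.6061, 0.1791, 0.2623]
ee_rot: [0.002, -0.313, 0.95, -0.0]
contact_force: [0.2, -1.1, 7.0]
width: 0.0104
gripper_force: 72.6
clock: 40.15
position: [0.6064, 0.1778, 0.2623]
ee_rot: [0.002, 0.063, 0.998, -0.001]
contact_force: [1.1, -3.9, 5.8]
width: 0.0108
gripper_force: 72.8
clock: 41.4
position: [0.6054, 0.1763, 0.2623]
ee_rot: [0.002, 0.554, 0.833, -0.001]
contact_force: [-1.6, -6.7, 7.2]
width: 0.0107
gripper_force: 73.0
clock: 42.65
position: [0.6041, 0.1763, 0.2623]
ee_rot: [0.002, 0.807, 0.591, -0.002]
contact_force: [-4.8, -6.8, 8.3]
width: 0.0103
gripper_force: 73.2
clock: 43.65
position: [0.5543, 0.1796, 0.4032]
ee_rot: [0.001, 0.71, 0.704, 0.002]
contact_force: [0.6, -0.1, -0.1]
width: 0.0513
gripper_force: 0.0
43.65 [0.55428941 0.17963357 0.40318365] [0.0011828  0.70988563 0.70431292 0.00207676] 0.20174210483716956 0.051327715970559004
(array([0.6054, 0.1791]), array([0.0593, 0.0125]), np.float32(72.4), 988)
(array([0.50662636, 0.17783508, 0.20431636]), ((0.5061547160148621, 0.17735305428504944), (0.00818532332777977, 0.015173563733696938), 3.879342794418335), 125) (array([0.52380412, 0.17860565]), np.float64(0.016640807981452052), 210)
(array([0.6042, 0.1795]), array([0.058 , 0.0123]), np.float32(71.1), 131)
(array([0.50483074, 0.1776143 , 0.20469587]), ((0.5044605731964111, 0.17872381210327148), (0.015286436304450035, 0.0063435789197683334), 88.6289291381836), 20) (array([0.52127161, 0.17948125]), np.float64(0.017610248188155358), 43)
```

View pics/u_wrist.png

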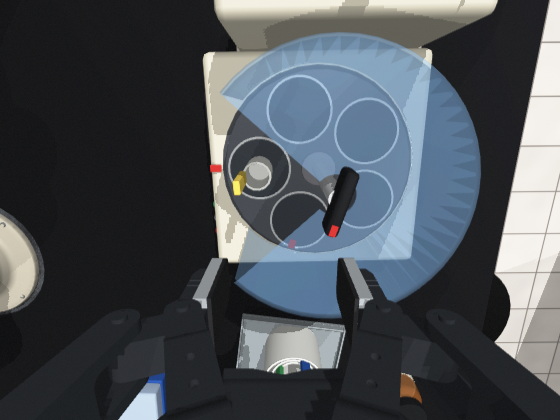

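S stands upright at the bay, yellow strap at (239,184). The red home mark at (292,245) is one place (72°) from the bay.

```bash
python3 -m pendant '[{"jaw":0.2,"tx":-2.5,"ty":-0.1,"tz":0,"ax":0,"ay":0,"az":3},{"jaw":0.2,"tx":-4.85,"ty":-0.18,"tz":-2,"ax":0,"ay":0,"az":3},{"jaw":0.1,"tx":-4.85,"ty":-0.18,"tz":-7,"ax":0,"ay":0,"az":3},{"jaw":0,"tx":-4.85,"ty":-0.18,"tz":-12,"ax":0,"ay":0,"az":3},{"jaw":0,"tx":-4.85,"ty":-0.18,"tz":-17,"ax":0,"ay":0,"az":3},{"jaw":0,"tx":-4.85,"ty":-0.18,"tz":-21,"ax":0,"ay":0,"az":3},{"jaw":0,"tx":-4.85,"ty":-0.18,"tz":-22.6,"ax":0,"ay":0,"az":3},{"jaw":0,"tx":-4.85,"ty":-0.18,"tz":-22.6,"ax":0,"ay":0,"az":3},{"jaw":-1,"tx":-4.85,"ty":-0.18,"tz":-22.6,"ax":0,"ay":0,"az":3},{"jaw":-1,"tx":-4.85,"ty":-0.18,"tz":-22.6,"ax":0,"ay":0,"az":3}]' 60; python3 -m pendant '[{"jaw":-1,"tx":0,"ty":0,"tz":0,"ax":0,"ay":0,"az":0},{"jaw":-1,"tx":0,"ty":0,"tz":0.5,"ax":0,"ay":0,"az":0},{"jaw":-1,"tx":0,"ty":0,"tz":2,"ax":0,"ay":0,"az":0},{"jaw":-1,"tx":0,"ty":0,"tz":6,"ax":0,"ay":0,"az":0},{"jaw":-1,"tx":0,"ty":0,"tz":11,"ax":0,"ay":0,"az":0},{"jaw":-1,"tx":0,"ty":0,"tz":16,"ax":0,"ay":0,"az":0},{"jaw":-1,"tx":0,"ty":0,"tz":19,"ax":0,"ay":0,"az":0},{"jaw":-1,"tx":-2,"ty":-2,"tz":19,"ax":0,"ay":0,"az":0},{"jaw":-1,"tx":-3,"ty":-6,"tz":19,"ax":0,"ay":0,"az":5},{"jaw":-1,"tx":-3,"ty":-11,"tz":19,"ax":0,"ay":0,"az":12}]';python3 -m pendant '[{"jaw":-1,"tx":0,"ty":-5,"tz":0,"ax":0,"ay":0,"az":7},{"jaw":-1,"tx":1,"ty":-10,"tz":0,"ax":0,"ay":0,"az":14},{"jaw":-1,"tx":3,"ty":-15,"tz":-1,"ax":0,"ay":0,"az":21},{"jaw":-1,"tx":5,"ty":-20,"tz":-3,"ax":0,"ay":0,"az":28},{"jaw":-1,"tx":7,"ty":-24,"tz":-5,"ax":0,"ay":0,"az":34},{"jaw":-1,"tx":8.6,"ty":-27,"tz":-6,"ax":0,"ay":0,"az":37.5},{"jaw":-1,"tx":8.6,"ty":-27,"tz":-6,"ax":0,"ay":0,"az":37.5},{"jaw":-1,"tx":8.6,"ty":-27,"tz":-6,"ax":0,"ay":0,"az":37.5}]'
python3 - <<'E'
from h import *
s=manip.get_state(); print(s["clock"],s["position"],s["ee_rot"],s["width"],s["qpos"][5])
for n in("top","wrist"):
    t=grab(n,"v_"+n); np.savez("v_%s.npz"%n,**t); w=cloud(t)
    m=(np.hypot(w[...,0]-.572,w[...,1]+.188)<.03)&(w[...,2]>.12)&(w[...,2]<.4); print(n,np.histogram(w[m][:,2],np.arange(.2,.34,.01))[0])
    for z in (.265,.272,.28): print(z,ring(t,.572,-.188,.03,z,.005))
    print(ring(t,.571,-.187,.034,.082,.003),ring(t,.57,-.186,.044,.09,.003));
E
```

```text
clock: 45.0
position: [0.5077, 0.1776, 0.1759]
ee_rot: [0.001, 0.692, 0.722, 0.001]
contact_force: [-2.5, 0.5, -0.3]
width: 0.0073
gripper_force: 38.9
clock: 46.25
position: [0.4758, 0.067, 0.3659]
ee_rot: [0.001, 0.61, 0.793, 0.001]
contact_force: [1.5, -0.7, -0.3]
width: 0.0069
gripper_force: 61.6
clock: 47.25
position: [0.5625, -0.2022, 0.3052]
ee_rot: [0.0, 0.326, 0.945, 0.0]
contact_force: [-0.5, 0.5, -0.9]
width: 0.0065
gripper_force: 61.7
47.25 [ 0.56251474 -0.2022447   0.30517774] [1.76025647e-04 3.25711567e-01 9.45469123e-01 2.87221492e-04] 0.006488789329021164 -1.3691693976047632
top [ 0 19 59 22 18 22 29 38  5  4  5 14 18  9]
0.265 (array([ 0.57322353, -0.18622688]), np.float64(0.01662661244400323), 29)
0.272 (array([ 0.57429615, -0.18801989]), np.float64(0.017501740173126067), 44)
0.28 (array([ 0.57353931, -0.18880257]), np.float64(0.017860856692449155), 18)
(array([ 0.57077984, -0.18722676]), np.float64(0.02734187229338723), 30) (array([ 0.57096802, -0.18685765]), np.float64(0.03763553421221038), 46)
wrist [   0    1  645  425  488  521  521  843  106  114  130  600  786 1380]
0.265 (array([ 0.5735087 , -0.18815244]), np.float64(0.0167551328384239), 521)
0.272 (array([ 0.57407801, -0.18862145]), np.float64(0.016898387243884164), 957)
0.28 (array([ 0.57452299, -0.18960798]), np.float64(0.01742765620947563), 557)
(array([ 0.57112768, -0.18909962]), np.float64(0.027286404946166964), 330) (array([ 0.57131536, -0.18842194]), np.float64(0.037986090247941154), 481)
```

View pics/v_wrist.png

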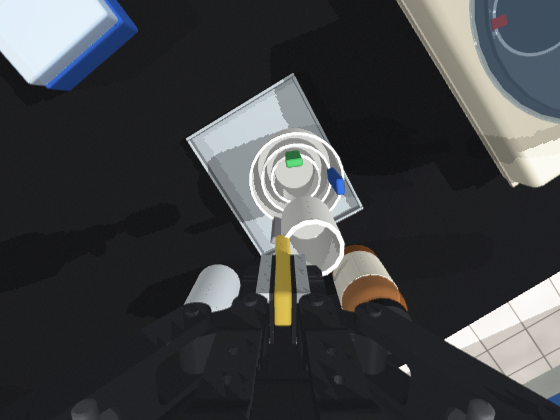

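S is held over M; its rim is at (312,247) with M at (298,178) below. It needs about 3 mm in -x.

```bash
python3 -m pendant '[{"jaw":-1,"tx":-0.3,"ty":0,"tz":-3,"ax":0,"ay":0,"az":0},{"jaw":-1,"tx":-0.3,"ty":0,"tz":-7,"ax":0,"ay":0,"az":0},{"jaw":-1,"tx":-0.3,"ty":0,"tz":-10,"ax":0,"ay":0,"az":0},{"jaw":-1,"tx":-0.3,"ty":0,"tz":-13,"ax":0,"ay":0,"az":0},{"jaw":-1,"tx":-0.3,"ty":0,"tz":-16,"ax":0,"ay":0,"az":0},{"jaw":-1,"tx":-0.3,"ty":0,"tz":-18,"ax":0,"ay":0,"az":0},{"jaw":-1,"tx":-0.3,"ty":0,"tz":-19,"ax":0,"ay":0,"az":0},{"jaw":-1,"tx":-0.3,"ty":0,"tz":-19.8,"ax":0,"ay":0,"az":0},{"jaw":-1,"tx":-0.3,"ty":0,"tz":-20.1,"ax":0,"ay":0,"az":0},{"jaw":-1,"tx":-0.3,"ty":0,"tz":-20.1,"ax":0,"ay":0,"az":0}]'; python3 - <<'E'
from h import *
s=manip.get_state(); print(s["clock"],s["position"],s["ee_rot"],s["width"],s["contact_force"])
for n in("wrist",):
    t=grab(n,"x_"+n)
    w=cloud(t); m=(np.hypot(w[...,0]-.572,w[...,1]+.188)<.023)&(w[...,2]>.05)&(w[...,2]<.14); print(n,np.histogram(w[m][:,2],np.arange(.06,.1,.002))[0])
    for z in (.074,.078,): print(z,ring(t,.571,-.188,.024,z,.003))
E
```

```text
clock: 48.6
position: [0.5601, -0.2028, 0.1044]
ee_rot: [0.001, 0.325, 0.946, -0.0]
contact_force: [-0.5, 0.0, 1.2]
width: 0.0069
gripper_force: 61.9
48.6 [ 0.56008335 -0.20283226  0.10436238] [ 7.44751101e-04  3.25484959e-01  9.45546924e-01 -3.99682739e-05] 0.0069481239702572275 [-0.48337434  0.02673247  1.23893817]
wrist [ 22  30  35  30  40  45 106 211  18  17  21  24  21  18  26  23  24  24
  21  26]
0.074 (array([ 0.57167084, -0.18937559]), np.float64(0.017329683361400824), 349)
0.078 (array([ 0.57135672, -0.1893763 ]), np.float64(0.017530507152170555), 117)
```

```bash
python3 -m pendant '[{"jaw":-0.4,"tx":0,"ty":0,"tz":0,"ax":0,"ay":0,"az":0},{"jaw":-0.4,"tx":0,"ty":0,"tz":0,"ax":0,"ay":0,"az":0},{"jaw":-0.4,"tx":0,"ty":0,"tz":0,"ax":0,"ay":0,"az":0},{"jaw":-0.4,"tx":0,"ty":0,"tz":2,"ax":0,"ay":0,"az":0},{"jaw":-0.4,"tx":0,"ty":0,"tz":7,"ax":0,"ay":0,"az":0},{"jaw":-0.4,"tx":0,"ty":0,"tz":12,"ax":0,"ay":0,"az":0},{"jaw":0.2,"tx":0,"ty":0,"tz":18,"ax":0,"ay":0,"az":0},{"jaw":0.2,"tx":0,"ty":0,"tz":20,"ax":0,"ay":0,"az":0}]'
python3 - <<'E'
from h import *
s=manip.get_state(); print(s["clock"],s["position"],s["ee_rot"],s["width"],s["qpos"][5])
for n in("top","wrist"):
    t=grab(n,"y_"+n)
    print([ring(t,.571,-.187,r,z,.003) for r,z in ((.024,.074),(.034,.082),(.044,.09),(.06,.099))]); print(bar(t))
E
```

```text
clock: 49.65
position: [0.5611, -0.2034, 0.308]
ee_rot: [0.004, 0.326, 0.946, -0.0]
contact_force: [1.3, 0.7, -0.0]
width: 0.0513
gripper_force: 0.0
49.65 [ 0.56110039 -0.20338863  0.30800651] [ 3.87006759e-03  3.25509578e-01  9.45530704e-01 -4.73709139e-04] 0.051320406486730315 -1.3720414034251907
[(array([ 0.5712728 , -0.18804979]), np.float64(0.017350052481773078), 21), (array([ 0.57107662, -0.1861126 ]), np.float64(0.027956469335463245), 36), (array([ 0.5711017, -0.1869194]), np.float64(0.03765759594966234), 68), (array([ 0.57034528, -0.18732632]), np.float64(0.04924340471530106), 67)]
(array([0.604 , 0.1797]), array([0.0581, 0.012 ]), np.float32(72.0), 127)
[(array([ 0.57223366, -0.18935432]), np.float64(0.016943110391282566), 165), (array([ 0.57164265, -0.18925433]), np.float64(0.02711540832334334), 365), (array([ 0.57151169, -0.18834178]), np.float64(0.03779718222366286), 593), (array([ 0.57080033, -0.18842446]), np.float64(0.04940421425558683), 826)]
(array([0., 0.]), array([0., 0.]), np.float32(0.0), 0)
```

```bash
python3 -m pendant '[{"jaw":0.2,"tx":0,"ty":1,"tz":4,"ax":0,"ay":0,"az":-7},{"jaw":0.2,"tx":0,"ty":5,"tz":8,"ax":0,"ay":0,"az":-14},{"jaw":0.2,"tx":1,"ty":10,"tz":8.7,"ax":0,"ay":0,"az":-21},{"jaw":0.2,"tx":2,"ty":15,"tz":8.7,"ax":0,"ay":0,"az":-28},{"jaw":0.2,"tx":3,"ty":20,"tz":8.7,"ax":0,"ay":0,"az":-36},{"jaw":0.2,"tx":4,"ty":25,"tz":8.7,"ax":0,"ay":0,"az":-44},{"jaw":0.2,"tx":4.5,"ty":30,"tz":8.7,"ax":0,"ay":0,"az":-52},{"jaw":0.2,"tx":4.5,"ty":34,"tz":8.7,"ax":0,"ay":0,"az":-60},{"jaw":0.2,"tx":4.5,"ty":37,"tz":8.7,"ax":0,"ay":0,"az":-66},{"jaw":0.2,"tx":4.5,"ty":38.2,"tz":8.7,"ax":0,"ay":0,"az":-69.5}]'; python3 -m pendant '[{"jaw":0.2,"tx":0,"ty":0,"tz":-2,"ax":0,"ay":0,"az":0},{"jaw":0.2,"tx":0,"ty":0,"tz":-5,"ax":0,"ay":0,"az":0},{"jaw":0.2,"tx":0,"ty":0,"tz":-6,"ax":0,"ay":0,"az":0},{"jaw":0.2,"tx":0,"ty":0,"tz":-6,"ax":0,"ay":0,"az":0}]'
python3 - <<'E'
from h import *
s=manip.get_state(); print(s["clock"],s["position"],s["ee_rot"],s["width"],s["qpos"][5])
t=grab("wrist","z"); print(bar(t)); w=cloud(t)
E
```

```text
clock: 51.0
position: [0.6041, 0.1813, 0.3877]
ee_rot: [-0.001, 0.806, 0.591, -0.002]
contact_force: [0.2, -0.0, -0.7]
width: 0.0515
gripper_force: 0.0
clock: 51.5
position: [0.6043, 0.1792, 0.3288]
ee_rot: [-0.001, 0.806, 0.591, -0.001]
contact_force: [-0.4, 0.3, 1.1]
width: 0.0513
gripper_force: 0.0
51.5 [0.60425978 0.17916414 0.32882062] [-6.33377000e-04  8.06451934e-01  5.91297798e-01 -1.33854140e-03] 0.051333536563412836 0.4833881142971077
(array([0.6056, 0.1793]), array([0.0591, 0.0118]), np.float32(72.8), 1691)
```

```bash
python3 -m pendant '[{"jaw":0.2,"tx":0.05,"ty":0,"tz":-4,"ax":0,"ay":0,"az":0},{"jaw":0.2,"tx":0.05,"ty":0,"tz":-6.5,"ax":0,"ay":0,"az":0},{"jaw":0.2,"tx":0.05,"ty":0,"tz":-7,"ax":0,"ay":0,"az":0},{"jaw":0.2,"tx":0.05,"ty":0,"tz":-7,"ax":0,"ay":0,"az":0},{"jaw":-1,"tx":0.05,"ty":0,"tz":-7,"ax":0,"ay":0,"az":0},{"jaw":-1,"tx":0.05,"ty":0,"tz":-7,"ax":0,"ay":0,"az":0},{"jaw":-1,"tx":0.05,"ty":0,"tz":-7,"ax":0,"ay":0,"az":0},{"jaw":-1,"tx":0.05,"ty":0,"tz":-7,"ax":0,"ay":0,"az":0}]' 60; python3 -m pendant '[{"jaw":-1,"tx":0,"ty":0,"tz":0,"ax":0,"ay":0,"az":-1},{"jaw":-1,"tx":0,"ty":0,"tz":0,"ax":0,"ay":0,"az":-3},{"jaw":-1,"tx":0,"ty":0,"tz":0,"ax":0,"ay":0,"az":-7},{"jaw":-1,"tx":0,"ty":0,"tz":0,"ax":0,"ay":0,"az":-13},{"jaw":-1,"tx":0,"ty":0,"tz":0,"ax":0,"ay":0,"az":-20},{"jaw":-1,"tx":0,"ty":0,"tz":0,"ax":0,"ay":0,"az":-27},{"jaw":-1,"tx":0,"ty":0,"tz":0,"ax":0,"ay":0,"az":-34},{"jaw":-1,"tx":0,"ty":0,"tz":0,"ax":0,"ay":0,"az":-41},{"jaw":-1,"tx":0,"ty":0,"tz":0,"ax":0,"ay":0,"az":-48},{"jaw":-1,"tx":0,"ty":0,"tz":0,"ax":0,"ay":0,"az":-55}]'; python3 -m pendant '[{"jaw":-1,"tx":0,"ty":0,"tz":0,"ax":0,"ay":0,"az":-5},{"jaw":-1,"tx":0,"ty":0,"tz":0,"ax":0,"ay":0,"az":-10},{"jaw":-1,"tx":0,"ty":0,"tz":0,"ax":0,"ay":0,"az":-13.5},{"jaw":-1,"tx":0,"ty":0,"tz":0,"ax":0,"ay":0,"az":-15.8},{"jaw":-1,"tx":0,"ty":0,"tz":0,"ax":0,"ay":0,"az":-17},{"jaw":-1,"tx":0,"ty":0,"tz":0,"ax":0,"ay":0,"az":-17},{"jaw":-1,"tx":0,"ty":0,"tz":0,"ax":0,"ay":0,"az":-17}]'; python3 -m pendant '[{"jaw":0.2,"tx":0,"ty":0,"tz":0,"ax":0,"ay":0,"az":0},{"jaw":0.2,"tx":0,"ty":0,"tz":0,"ax":0,"ay":0,"az":0},{"jaw":0.2,"tx":0,"ty":0,"tz":0,"ax":0,"ay":0,"az":0},{"jaw":0.2,"tx":0,"ty":0,"tz":3,"ax":0,"ay":0,"az":0},{"jaw":0.2,"tx":0,"ty":0,"tz":8,"ax":0,"ay":0,"az":10},{"jaw":0.2,"tx":-2,"ty":0,"tz":12,"ax":0,"ay":0,"az":20},{"jaw":0.2,"tx":-5,"ty":0,"tz":14,"ax":0,"ay":0,"az":30},{"jaw":0.2,"tx":-5,"ty":0,"tz":14,"ax":0,"ay":0,"az":40},{"jaw":0.2,"tx":-8,"ty":0,"tz":14,"ax":0,"ay":0,"az":50},{"jaw":0.2,"tx":-8,"ty":0,"tz":14,"ax":0,"ay":0,"az":60}]'
python3 - <<'E'
from h import *
s=manip.get_state(); print(s["clock"],s["position"],s["qpos"][5],s["width"])
for n in("wrist","top"):
    im=grab(n,"zz_"+n); w=cloud(im); print(bar(im)); print([(np.round(b[0]),np.nanmedian(w[b[2]],0)) for b in blobs(im,"red",3)])
    if n=="top": print([ring(im,.571,-.187,r,z,.003) for r,z in ((.024,.074),(.034,.082),(.044,.09),(.06,.099))])
E
```

```text
clock: 52.55
position: [0.6052, 0.1796, 0.2622]
ee_rot: [0.0, 0.806, 0.591, 0.001]
contact_force: [-1.9, 0.0, 5.8]
width: 0.0108
gripper_force: 78.9
clock: 53.8
position: [0.6063, 0.1785, 0.2622]
ee_rot: [0.001, 0.989, 0.15, 0.002]
contact_force: [0.5, -3.0, 5.2]
width: 0.0108
gripper_force: 78.9
clock: 54.68
position: [0.6064, 0.1779, 0.2622]
ee_rot: [0.001, 1.0, 0.004, 0.002]
contact_force: [0.9, -2.1, 6.3]
width: 0.0105
gripper_force: 79.0
clock: 55.92
position: [0.5233, 0.1795, 0.401]
ee_rot: [-0.0, 0.862, 0.507, -0.0]
contact_force: [0.9, 0.4, 0.1]
width: 0.051
gripper_force: 0.0
55.925 [0.52327544 0.17949646 0.40097158] 0.7127157320136884 0.05103595098218643
(array([0.6054, 0.1787]), array([0.0599, 0.0127]), np.float32(0.6), 1139)
[(array([347., 173.]), array([0.58266473, 0.17866993, 0.28527618])), (array([259., 182.]), array([0.48509339, 0.17743877, 0.08919055])), (array([245., 189.]), array([0.45870398, 0.17637604, 0.07819485]))]
(array([0.6037, 0.1792]), array([0.057 , 0.0102]), np.float32(1.2), 120)
[(array([184., 162.]), array([0.58094989, 0.17824464, 0.28352604])), (array([200., 214.]), array([0.48409258, 0.17877494, 0.08815681])), (array([201., 224.]), array([0.4580557 , 0.17777534, 0.07735072]))]
[(array([ 0.57095294, -0.18807916]), np.float64(0.01753620657651884), 25), (array([ 0.570932  , -0.18694188]), np.float64(0.02723191692853366), 44), (array([ 0.57153801, -0.18620908]), np.float64(0.03757657972303984), 81), (array([ 0.57110077, -0.18624394]), np.float64(0.04950704550256863), 119)]
```

View pics/zz_wrist.png

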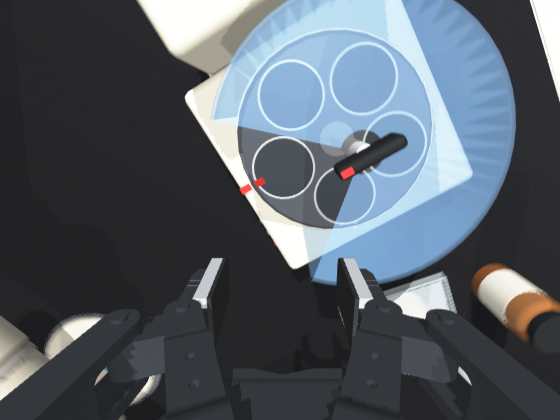

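The carousel is empty and home: its red mark at (259,182) lines up with the deck mark at (245,189). All four rings in the tray are concentric at the right heights, and nothing is being touched.

```bash
python3 -m pendant '[{"jaw":0.2,"tx":0,"ty":0,"tz":0,"ax":0,"ay":0,"az":0},{"jaw":0.2,"tx":0,"ty":0,"tz":0,"ax":0,"ay":0,"az":0}]'; python3 -c "
from rig import manip; print(manip.sign_off())"
```

```text
clock: 56.28
position: [0.5254, 0.1793, 0.4]
ee_rot: [-0.0, 0.864, 0.503, -0.0]
contact_force: [0.6, 0.4, 0.6]
width: 0.0513
gripper_force: 0.0
the job is handed in; nothing more can be done
None
```

I handed the job in at 56 s: the blue, green and yellow beakers are nested in size order in the grey-handled one in the tray, and the empty carousel is at home, red mark to red mark. No verdict came back, and I saw no bystander touched but did not re-measure them.

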